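# Change over the sample cells in an extractor's feed track

## Robot

A 6-joint arm with a two-finger parallel gripper is mounted at the origin on the work surface. World frame = base frame: x ahead of the robot, y to its left, z up, the work surface at z = 0. Lengths are in mm, angles in degrees, forces in N, time in s.
With the tool pointing down it reaches from about 350 to 850 mm from the base axis. Payload 8.1 kg.
Tool frame: the origin (TCP) lies at the very end of the fingers, on their centre line; the grasp point (between the pads) lies 19 mm behind it (r.grip_depth is the distance from the TCP to the grasp point, in mm); z points along the fingers, y is the direction in which the jaws open and shut (so a half turn about z gives the same grasp; the last joint's range is limited). The gripper opens to 85 mm and grips with 20 to 120 N. Pads are 22 mm wide; open, the fingers measure 114 mm over their backs; the gripper's body (76 mm by 85 mm) begins 54 mm behind the grasp point. The pads swing forward as they close: fully open they stand 13 mm farther back than shut.
Start: joints at [-73.705, 7.471, 85.268, -0, 87.261, -4.893], TCP at [216.877, -559.437, 231.292] pointing down, gripper open.
Joint ranges: [-169.43, 169.43], [-51.17, 129.36], [1.28, 143.12], [-76.62, 256.62], [0, 156.53], [-152.29, 152.29]. Speed limits (degrees/s): [136.94, 136.94, 159.86, 180, 180, 180].

## Interface

Orientations are given as [roll, pitch, yaw] about the fixed x, y, z axes, in that order (R = Rz(yaw) Ry(pitch) Rx(roll)).
In Python, from bench import r gives the robot as it stands.
- The arm moves only by the tool move_arm, never from a script. Its argument "series" is a list of rows, each an object with "gripper": the opening, from 0 (shut) to 1 (fully open); "translation": the shift along the tool's x, y, z in mm, a list of three; "twist": the turn, a rotation vector about the tool's x, y, z in degrees, a list of three. In form: [{"gripper": gripper, "translation": [tx, ty, tz], "twist": [ax, ay, az]}, ...]. A call has 1 to 8 rows; each row shifts and turns the pose as measured when the row begins, along the tool's axes as they then stand; what a row does not reach is not made up. A row lasts 1/12 s, in which the tool goes at most 41.7 mm and 7.16 degrees, less where a joint would pass 70% of its speed; a pose out of reach is approached as far as the arm can. A call is refused whole if a number of a shift passes 41.7 or a number of a turn 7.16, either way. A call with a gripper value outside its range is refused whole. The fingers move at their own pace and stop on an object; "force" is the grip in N (left out, the last holds). Time passes only in rows, so rows that do not move let the fingers close. It gives the time, the measured TCP pose, the force and the opening at its end, in the units of the state.
- r.sense(): the state, without advancing time (a new reading comes with each control period).
- r.snapshot(name): name is "scene" or "top" or "wrist"; returns a dict with "pixels" (384x512x3 uint8, red, green, blue), "fovy" (degrees; the focal length in pixels is half the picture's height over the tangent of half this angle, whatever the lens; pixels are square), "cx", "cy" (the principal point, pixels), "D" ([k1, k2, p1, p2, k3] as OpenCV has them; the pictures are not rectified), "xyz" and "orientation" of the camera in the world; the wrist camera has in their place "hand_eye" (4x4, takes a point from camera to tool coordinates, whose origin is the TCP and whose axes are the flange's). Camera axes: x right, y down, z forward; pixel columns grow to the right and rows downward; lengths in mm; the calibration is good to about 2 mm. A picture is of the moment at which its call begins: read the wrist's pose just before it. There is no depth.
- r.hand_in(): hands the job in, once; it reports no verdict.
The state is a dict: "time": time; "joint_pos": joint angles; "qd": joint speeds; "joint_efforts": joint torques, N m; "tool_pos": TCP position; "tcp_rot": TCP orientation; "ft_force": force on the tool from outside, world axes, zero at the start; "wrist_torque": the same for the moment, N m; "finger_gap": finger opening in mm.
Only numpy, scipy, OpenCV 4.12 (cv2) and the standard library are available. Lean on these libraries where they do the work, as an engineer would, in place of code of your own. Each camera call takes 0.05 s, during which the arm holds its last target. There are 200 camera calls.

## Task

Change over the sample cells of the extractor: pull the feed track's sprung follower back by its handle until the catch holds it, lift out the three spent cells and stack them on the row of cells in the white rack to make a pyramid, two in the gaps of the row and the third on top of those two. With the follower still held back, lay every fresh cell from the tray crosswise in the track, then press the catch's thumb pad so that the follower closes and presses the fresh cells together up to the intake. Leave the glassware alone.

Things in the scene. Friction and masses are not known exactly. Their poses are not given: they have to be found in the camera images.
- feeder: the extractor, fixed to the bench: cream housing (260 x 200 mm, 200 mm high) with a lower intake block (100 x 100 mm, 88 mm high) and from it a straight feed track. Origin on the bench under the middle of the intake's stop face; its y axis runs along the track away from the stop (the way the follower is pulled), x across the track, z up
- track_mid (a point): middle of the feed track's floor, at feeder y = 90 mm, z = 30 mm. Guide lips 8 mm high along both sides (feeder y = 0 to 192 mm, inner faces at x = +-36.5 mm). Cells lie across the track, axis along feeder x, centres at z = 50 mm, pushed up to the stop at y = 20, 60, 100, 140 mm; with the follower caught there is room for four, 20 mm to spare
- follower (a joint): how far the follower is pulled back along feeder y (m): 0 with its face on the stop, about 0.180 held by the catch, 0.198 at the end of its travel; the catch has dropped in by about 0.186. Spring of 6 to 9 N towards the stop, damped; passing under the catch takes some 4 N more. With n cells in the track and the catch released it rests on them at about 0.040 n
- handle_top (a point): middle of the top edge of the follower's black pull handle, an upright plate 46 mm wide (feeder x), 14 mm thick (feeder y), its top 120 mm above the bench; moves with the follower, its middle 32 mm behind the follower's face. Its upper 44 mm stand clear above the cells: pinch it from above across its thickness
- catch (a joint): tilt of the catch, a sprung rocker at the rear end of the track (rad): 0 at rest, 0.35 at most; grows as the thumb pad is pressed down, which lifts the hook; it lets the follower go at about 0.2 (about 9 mm down at the pad) and springs back when left. Takes about 4 N at the pad
- thumb_pad (a point): middle of the top face of the catch's thumb pad, 30 x 28 mm, 65 mm above the bench at rest, on the track's centre line at feeder y = 332 mm; press it straight down by about 12 mm
- rack: white ribbed storage rack, fixed to the bench, 60 x 172 mm, base 8 mm thick, ribs 17 mm high; origin under its centre, z up. Three cells (old1 to old3) lie in it side by side, cylinder axes along its x axis, 44 mm apart along its y axis, centres at z = 28 mm
- saddle_a (a point): where the centre of a cell lies when it is saddled in the gap between the rack's first and second cells (rack y = -22 mm, z = 61.4 mm)
- saddle_b (a point): the same for the gap between the second and third cells (rack y = +22 mm, z = 61.4 mm)
- saddle_top (a point): where the centre of a third cell lies when it is saddled on top of the two in saddle_a and saddle_b (rack y = 0, z = 94.8 mm)
- tray: grey transport tray, fixed to the bench, 120 x 240 mm; origin under its centre, z up. It has four ribbed places along its y axis (at y = -84, -28, 28, 84 mm) in which cells lie with their axes along its x axis, centres at z = 25 mm; rims 9 mm high at its long sides (x = +-58 mm), 24 mm at its ends
- fresh1: a fresh cell, at first in the transport tray (2 to 4 are present): closed steel cylinder with tapered caps and flat ends, 66 mm long, 40 mm in diameter, 0.2 to 0.3 kg, lying; origin at its centre, x axis along the cylinder (either way round; it rolls). Take it from above by its two flat ends (26 mm across); tips at most 10 mm below its axis clear all lips and rims
- fresh2: a fresh cell, at first in the transport tray (2 to 4 are present): as fresh1
- fresh3: a fresh cell, at first in the transport tray (2 to 4 are present): as fresh1
- fresh4: a fresh cell, at first in the transport tray (2 to 4 are present): as fresh1
- spent1: a spent cell, at first in the feed track, the same in form as fresh1
- spent2: a spent cell, at first in the feed track, the same in form as fresh1
- spent3: a spent cell, at first in the feed track, the same in form as fresh1
- old1: one of the three cells of the rack's bottom row, the same in form as fresh1
- old2: one of the three cells of the rack's bottom row, the same in form as fresh1
- old3: one of the three cells of the rack's bottom row, the same in form as fresh1
- flask: bystander: glass conical flask, 84 mm wide, 130 mm tall, origin under its centre
- beaker: bystander: glass beaker, 68 mm wide, 90 mm tall, origin under its centre
- solvent: bystander: amber bottle, 72 mm wide, 150 mm tall, origin under its centre
There are look-alikes about, which are no part of the job. Leave any brown look-alike of the fresh1 alone.

How it is judged:
By the outcome, as a careful person would: the job done as asked, in the order asked, and still so for the second after the job is handed in, with the robot touching nothing.
Of fresh1, fresh2, fresh3, fresh4 only 2 to 4 are there at a start; the rules pass over those that are not, and their reading is None.
At some moment in a run one of fresh1, fresh2, fresh3, fresh4 may be knocked a few centimetres aside while the robot is not near it.
Once in a run the grip may slacken for a moment while it holds something.
It also fails if it takes over 210 s, if anything falls off the work surface, if the arm or the gripper's body presses on something with over 40 N, if the wrist force passes 120 N, or if a joint passes its speed limit or range.

## Working session

There is one attempt and no reset: what is moved stays moved. The work goes in short steps, Python scripts to look and compute and a tool call to move; the robot and the scene stay as the last step left them, time stands still between calls to the robot, and variables do not carry over. Pictures are saved under pics/ and viewed, about 12 in all and at most 16, crops included, and the job is handed in when it is done.

Besides the shell and the picture viewer there is one more tool, called as name([rows], argument=value, ...), one row to a line, values as JSON. move_arm: Moves the arm, as the interface text tells. Its arguments: {"type":"object","properties":{"series":{"type":"array"},"force":{"type":"number"}},"required":["series"]}

```bash
ls; mkdir -p pics; python3 - <<'E'
from bench import r
import cv2
print(r.sense())
for n in("scene","top"):
    s=r.snapshot(n); print(n,{k:v for k,v in s.items() if k!="pixels"})
    cv2.imwrite(f"pics/{n}0.png",cv2.resize(s["pixels"][:,:,::-1],(800,600),interpolation=cv2.INTER_CUBIC))
    import pickle; pickle.dump(s,open(f"{n}0.pkl","wb"))
E
```

```text
pics
{'time': 0.0, 'joint_pos': array([-7.37044050e+01,  7.51523341e+00,  8.53303064e+01,  2.85582387e-04,
        8.72612678e+01, -4.89113678e+00]), 'qd': array([ 0.15037082,  0.04306122,  0.00291899,  0.02392068, -0.04151265,
       -0.01742103]), 'joint_efforts': array([ 4.65058110e-04, -5.69394314e+01, -5.00544441e+01, -2.32062621e-04,
        1.48058444e-02,  1.03467093e-05]), 'tool_pos': array([ 216.73014246, -558.893644  ,  230.23328107]), 'tcp_rot': array([-1.79893606e+02, -9.39090290e-03,  2.11867091e+01]), 'ft_force': array([ 0.45178175, -0.1752631 ,  0.36493202]), 'wrist_torque': array([ 0.02173154,  0.05877486, -0.03047238]), 'finger_gap': 85.68300451410266}
scene {'fovy': 49.40379637393704, 'cx': 249.3364266155304, 'cy': 191.60314094329615, 'D': array([-0.1297094,  0.       ,  0.       ,  0.       ,  0.       ]), 'xyz': array([1049.59765249,  817.3726249 ,  859.55257152]), 'orientation': array([-129.27173309,   -0.81826943,  143.7179701 ])}
top {'fovy': 56.30430434536326, 'cx': 253.8599944539761, 'cy': 191.58272900061982, 'D': array([-0.02949969,  0.        ,  0.        ,  0.        ,  0.        ]), 'xyz': array([ 356.08973347,  117.97878259, 1037.71759735]), 'orientation': array([-171.68485124,   -1.162568  ,  -88.33556788])}
```

View pics/scene0.png

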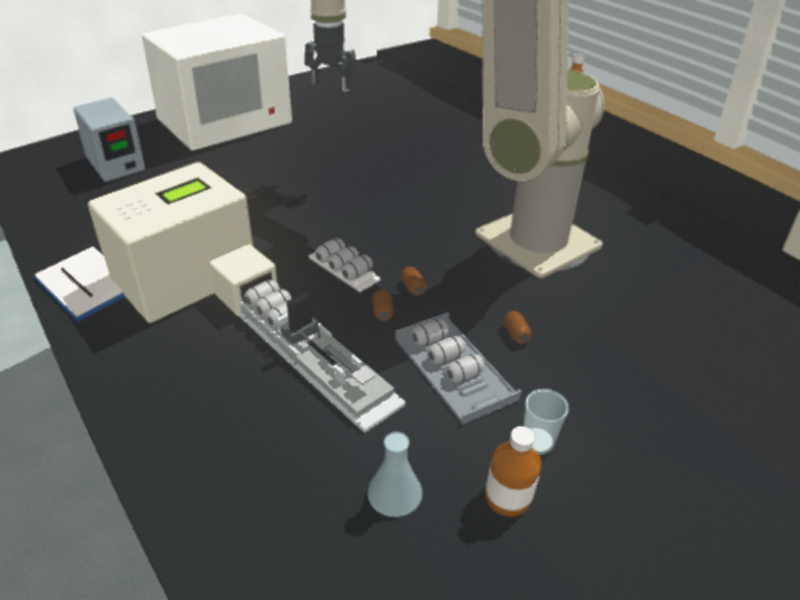

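View pics/top0.png

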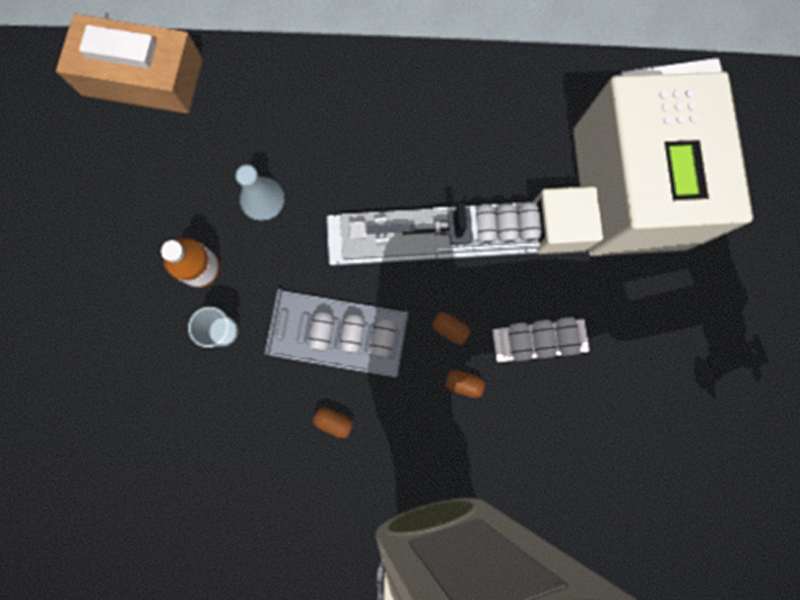

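The top view shows three bright cells in the grey tray, around (320-382, 327-337). It also shows three in the feeder (485-530, 222) and three darker ones in the white rack (520-568, 338). The three brown look-alikes on the bench are to be left alone. I'll enlarge this region.

```bash
cat > h.py <<'E'
import numpy as np, cv2, pickle
from scipy.spatial.transform import Rotation as R
def K(s):
    f=192/np.tan(np.radians(s["fovy"]/2)); return np.array([[f,0,s["cx"]],[0,f,s["cy"]],[0,0,1.]])
def campose(s,tcp=None):
    if "hand_eye" in s:
        T=np.eye(4); T[:3,:3]=R.from_euler("xyz",tcp[1],degrees=True).as_matrix(); T[:3,3]=tcp[0]
        T=T@np.array(s["hand_eye"]); return T[:3,:3],T[:3,3]
    return R.from_euler("xyz",s["orientation"],degrees=True).as_matrix(),np.array(s["xyz"])
def at(s,px,z,tcp=None):
    "pixels -> world at height z"
    Rm,t=campose(s,tcp); px=np.atleast_2d(np.array(px,float))
    n=cv2.undistortPoints(px[:,None],K(s),s["D"])[:,0]
    d=np.c_[n,np.ones(len(n))]@Rm.T
    return t+d*((np.broadcast_to(z,len(d))-t[2])/d[:,2])[:,None]
def proj(s,P,tcp=None):
    Rm,t=campose(s,tcp)
    rv=cv2.Rodrigues(Rm.T)[0]
    return cv2.projectPoints(np.atleast_2d(np.array(P,float)),rv,-Rm.T@t,K(s),s["D"])[0][:,0]
def crop(s,x,y,w,h,k,name):
    c=s["pixels"][y:y+h,x:x+w,::-1]; c=cv2.resize(c,None,fx=k,fy=k,interpolation=cv2.INTER_CUBIC)
    st=20
    for u in range((x//st+1)*st,x+w,st): cv2.putText(c,str(u),(int((u-x)*k),10),0,.35,(0,255,255),1); cv2.line(c,(int((u-x)*k),12),(int((u-x)*k),18),(0,255,255),1)
    for v in range((y//st+1)*st,y+h,st): cv2.putText(c,str(v),(0,int((v-y)*k)),0,.35,(0,255,255),1)
    cv2.imwrite("pics/"+name+".png",c)
def look(cam,tag):
    from bench import r
    q=r.sense(); s=r.snapshot(cam); tcp=(q["tool_pos"],q["tcp_rot"]); pickle.dump((s,tcp),open(tag+".pkl","wb")); return s,tcp
E
python3 -c "
from h import *
s=pickle.load(open('top0.pkl','rb'))
crop(s,165,115,225,135,3.5,'top_c')"
```

```text
(no output)
```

View pics/top_c.png

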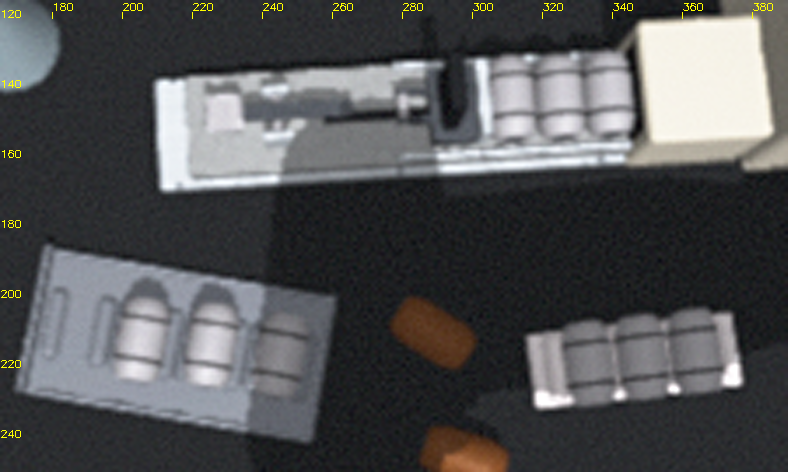

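The enlarged crop shows the tray cells at about (205,212), (225,209) and (245,216) source px. The rack row is at (333,218), (348,216) and (363,215), the track cells at (312,143), (325,143) and (339,142), and the thumb pad at (229,146). Fresh cells are the light steel ones in the grey ribbed tray. The brown cylinders at (288,211) and (297,244) lie on the bare bench and don't fit the description.

```bash
python3 - <<'E'
from h import *
np.set_printoptions(precision=1,suppress=True)
s=pickle.load(open('top0.pkl','rb'))
c=lambda L:[(u/3.5+165,v/3.5+115) for u,v in L]
for n,L,z in [("track",[(514,97),(560,97),(608,95)],50),("pad",[(224,108)],65),("handle",[(455,85)],120),
 ("tray",[(141,340),(211,330),(281,353)],25),("traycorn",[(47,243),(17,390),(310,441),(336,296)],15),
 ("rack",[(588,361),(641,355),(694,349)],28),("rackends",[(527,335),(538,409),(742,386),(732,312)],12),
 ("base",[(155,80),(161,191)],10),("intake",[(640,22),(635,150)],88)]:
    P=at(s,c(L),z); print(n,P[:,:2].tolist() if 0 else P[:,:2])
    if len(P)>2: d=P[2]-P[0]; print("   ang",np.degrees(np.arctan2(d[1],d[0])))
from bench import r
w=r.snapshot("wrist"); print(w["hand_eye"],w["fovy"],w["cx"],w["cy"])
E
```

```text
track [[ 647.1  -59.2]
 [ 648.5  -96.9]
 [ 651.6 -136.4]]
   ang -86.65537298153686
pad [[625.5 175.5]]
handle [[634.3  -1.7]]
tray [[441.6 237.1]
 [451.5 181.1]
 [434.6 123.9]]
   ang -93.5373738389004
traycorn [[520.  319.4]
 [398.8 336.6]
 [365.   98.3]
 [483.6  80.4]]
   ang -125.02018368511621
rack [[ 435.4 -124.4]
 [ 441.6 -167.7]
 [ 447.7 -211.2]]
   ang -81.93314004406339
rackends [[ 456.6  -77.8]
 [ 396.3  -87.1]
 [ 419.8 -256. ]
 [ 480.9 -248.8]]
   ang -101.65470883594851
base [[663.1 237.9]
 [567.7 228.3]]
intake [[ 701.1 -152.7]
 [ 596.7 -147.5]]
[[   0.    -1.    -0.3   75.3]
 [   1.     0.    -0.     0.6]
 [   0.    -0.3    1.  -142.1]
 [   0.     0.     0.     1. ]] 64.28518647203501 252.2503001902606 187.75597878844127
```

move_arm([
  {"gripper":1,"translation":[0,0,-17],"twist":[0,0,7]},
  {"gripper":1,"translation":[0,0,-17],"twist":[0,0,7]},
  {"gripper":1,"translation":[0,0,-17],"twist":[0,0,2.4]},
  {"gripper":1,"translation":[24,-26,0],"twist":[0,0,0]},
  {"gripper":1,"translation":[24,-26,0],"twist":[0,0,0]},
  {"gripper":1,"translation":[24,-26,0],"twist":[0,0,0]},
  {"gripper":1,"translation":[24,-26,0],"twist":[0,0,0]},
  {"gripper":1,"translation":[24,-26,0],"twist":[0,0,0]},
])

```text
time: 0.82
tool_pos: [325.3, -419.6, 279.3]
tcp_rot: [-179.5, 0.2, 3.3]
ft_force: [0.3, -1.3, 0.2]
finger_gap: 85.3
```

move_arm([
  {"gripper":1,"translation":[24,-26,0],"twist":[0,0,0]},
  {"gripper":1,"translation":[24,-26,0],"twist":[0,0,0]},
  {"gripper":1,"translation":[24,-26,0],"twist":[0,0,0]},
  {"gripper":1,"translation":[24,-26,0],"twist":[0,0,0]},
  {"gripper":1,"translation":[24,-26,0],"twist":[0,0,0]},
  {"gripper":1,"translation":[24,-26,0],"twist":[0,0,0]},
  {"gripper":1,"translation":[24,-26,0],"twist":[0,0,0]},
  {"gripper":1,"translation":[24,-26,0],"twist":[0,0,0]},
])

```text
time: 1.48
tool_pos: [510.5, -187.8, 278.7]
tcp_rot: [-179.5, 0.3, 3.2]
ft_force: [0.7, -0.1, -0.5]
finger_gap: 85.4
```

move_arm([
  {"gripper":1,"translation":[20,-26,0],"twist":[0,0,-1.6]},
  {"gripper":1,"translation":[20,-26,0],"twist":[0,0,0]},
  {"gripper":1,"translation":[20,-26,0],"twist":[0,0,0]},
  {"gripper":1,"translation":[20,-26,0],"twist":[0,0,0]},
  {"gripper":1,"translation":[20,-26,0],"twist":[0,0,0]},
  {"gripper":1,"translation":[20,-26,0],"twist":[0,0,0]},
  {"gripper":1,"translation":[20,-26,0],"twist":[0,0,0]},
  {"gripper":1,"translation":[0,0,0],"twist":[0,0,0]},
])

```text
time: 2.15
tool_pos: [641.1, 22.6, 275.6]
tcp_rot: [-179.3, 0.5, 5.2]
ft_force: [1.3, -1.0, -1.1]
finger_gap: 85.3
```

```bash
python3 - <<'E'
from h import *
s,t=look("wrist","w1"); print(t); crop(s,0,0,512,384,1.56,"w1")
s,t=look("top","t1")
E
```

```text
(array([641.05888091,  22.62399727, 275.63230068]), array([-179.28096602,    0.49925265,    5.21733194]))
```

View pics/w1.png

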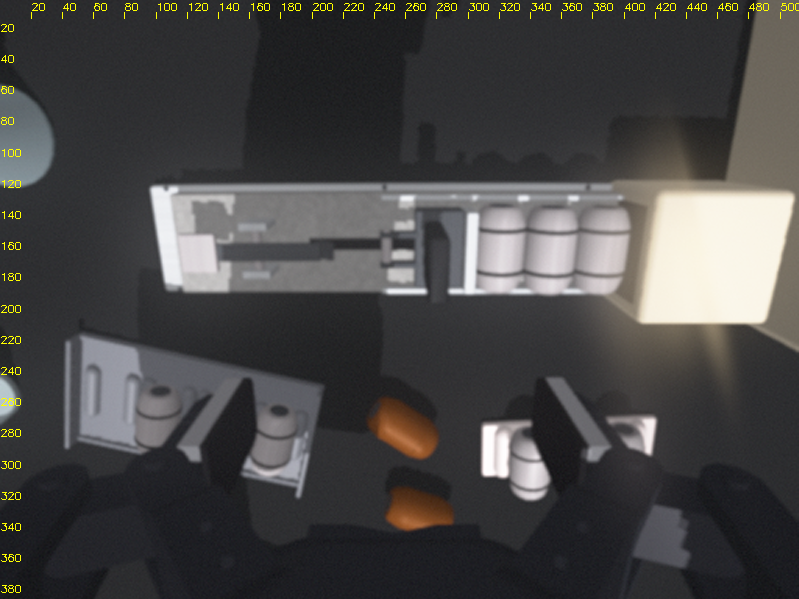

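```bash
cat >> h.py <<'E'
from scipy.optimize import least_squares
def fit2d(obs,g0,z=True):
    "obs: list of (s,tcp,px,[local xyz]); g0=(x,y,yawdeg)"
    def W(g,P):
        a=np.radians(g[2]); P=np.atleast_2d(P); return np.c_[g[0]+P[:,0]*np.cos(a)-P[:,1]*np.sin(a),g[1]+P[:,0]*np.sin(a)+P[:,1]*np.cos(a),P[:,2]]
    def f(g): return np.concatenate([(proj(s,W(g,P),t)-np.array(px)).ravel() for s,t,px,P in obs])
    o=least_squares(f,g0); return o.x,o.fun.reshape(-1,2),W
def show(g,P):
    a=np.radians(g[2]); return np.array([g[0]+P[0]*np.cos(a)-P[1]*np.sin(a),g[1]+P[0]*np.sin(a)+P[1]*np.cos(a)])
E
python3 - <<'E'
from h import *
np.set_printoptions(precision=1,suppress=True)
s,t=pickle.load(open('w1.pkl','rb')); s0=pickle.load(open('top0.pkl','rb'))
c=lambda L:np.array(L)/1.56
F=[(0,20,50),(0,60,50),(0,100,50),(0,332,65)]
w=(s,t,c([(602,249),(551,250),(502,250),(198,253)]),F)
o=(s0,None,[(u/3.5+165,v/3.5+115) for u,v in [(608,95),(560,97),(514,97),(224,108)]],F)
for ob in ([w],[o],[w,o]):
    g,res,_=fit2d(ob,(655,-156,4.5)); print(g,"\n",res); print("handle",show(g,(0,152)),"pad",show(g,(0,332)))
    print("handle px in w1 crop",proj(s,[[*show(g,(x,152)),120] for x in(-23,23)],t)*1.56)
# tray/rack in w1
print("rack cells/tray cells w1",at(s,c([(530,462)]),28,t),at(s,c([(157,417),(275,437)]),25,t))
E
```

```text
[ 652.9 -158.5    5.3] 
 [[-0.   0.5]
 [ 0.2 -0.3]
 [-1.  -0.4]
 [ 0.9  0. ]]
handle [638.9  -7.2] pad [622.3 172.1]
handle px in w1 crop [[440.4 306.4]
 [442.6 237.6]]
[ 654.  -156.8    4.9] 
 [[ 0.2 -0.2]
 [ 0.  -0.1]
 [-0.7  0.5]
 [ 0.5 -0.1]]
handle [641.1  -5.3] pad [625.9 174. ]
handle px in w1 crop [[437.7 302.9]
 [440.3 233.8]]
[ 653.1 -158.3    5.2] 
 [[-0.2  0.3]
 [-0.  -0.5]
 [-1.2 -0.7]
 [ 0.6 -0.4]
 [ 0.7  0.2]
 [ 0.6  0.3]
 [-0.2  1.1]
 [ 1.1  1. ]]
handle [639.2  -6.9] pad [622.8 172.4]
handle px in w1 crop [[440.  305.9]
 [442.2 237. ]]
rack cells/tray cells w1 [[ 433.9 -126.8   28. ]] [[445.3 235.7  25. ]
 [435.3 121.4  25. ]]
```

move_arm([
  {"gripper":1,"translation":[-2,14,15],"twist":[-0.7,0.5,0]},
  {"gripper":1,"translation":[-2,14,25],"twist":[0,0,0]},
  {"gripper":1,"translation":[0,0,30],"twist":[0,0,0]},
  {"gripper":1,"translation":[0,0,30],"twist":[0,0,0]},
  {"gripper":1,"translation":[0,0,0],"twist":[0,0,0]},
])

```text
time: 2.67
tool_pos: [637.7, -16.0, 175.8]
tcp_rot: [179.7, -0.3, 5.0]
ft_force: [-0.9, 1.1, -1.1]
finger_gap: 85.2
```

```bash
python3 - <<'E'
from h import *
s,t=look("wrist","w2"); print(t); crop(s,0,0,512,384,1.56,"w2")
E
```

```text
(array([637.65145366, -15.98824235, 175.76652975]), array([179.66574908,  -0.25047694,   4.96236671]))
```

View pics/w2.png

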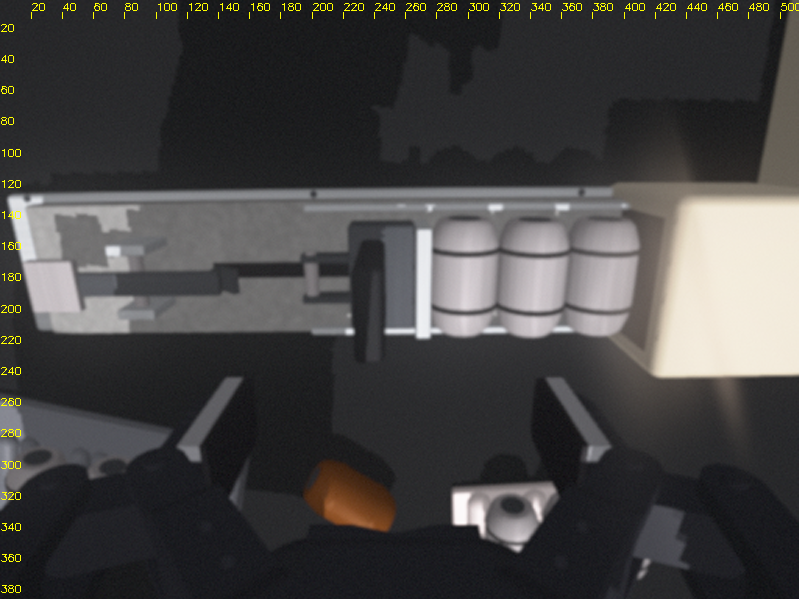

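```bash
python3 - <<'E'
from h import *
np.set_printoptions(precision=1,suppress=True)
s,t=pickle.load(open('w2.pkl','rb'));s1,t1=pickle.load(open('w1.pkl','rb'))
c=lambda L:np.array(L)/1.56
F=[(0,20,50),(0,60,50),(0,100,50),(0,332,65)]
w=(s,t,c([(602,276),(534,277),(466,277),(51,286)]),F)
w1=(s1,t1,c([(602,249),(551,250),(502,250),(198,253)]),F)
for o in([w],[w,w1]):
    g,res,_=fit2d(o,(655,-156,4.5)); print(g,"\n",res)
print(proj(s,[[*show(g,(x,y)),120] for x in(-23,23) for y in (145,159)],t)*1.56)
print("rear top edge corners px->", at(s,c([(383,361),(356,361),(357,240),(383,240)]),120,t))
E
```

```text
[ 652.7 -158.1    5.1] 
 [[-0.8  0.2]
 [-0.5 -0.3]
 [-0.7 -0.2]
 [ 2.  -0.4]]
[ 652.8 -158.3    5.2] 
 [[-0.7  0.2]
 [-0.4 -0.3]
 [-0.5 -0.1]
 [ 2.2 -0.1]
 [-0.3  0.5]
 [-0.  -0.3]
 [-1.2 -0.5]
 [ 0.6 -0.4]]
[[387.4 365.9]
 [356.8 366. ]
 [386.7 268. ]
 [354.  268.2]]
rear top edge corners px-> [[619.  -13.7 120. ]
 [618.   -1.5 120. ]
 [673.6   1.7 120. ]
 [674.5  -9.2 120. ]]
```

move_arm([
  {"gripper":1,"translation":[2,-9.4,10],"twist":[0.2,-0.2,0]},
  {"gripper":1,"translation":[0,0,25],"twist":[0,0,0]},
  {"gripper":1,"translation":[0,0,25],"twist":[0,0,0]},
  {"gripper":1,"translation":[0,0,15],"twist":[0,0,0]},
  {"gripper":1,"translation":[0,0,0],"twist":[0,0,0]},
  {"gripper":1,"translation":[0,0,0],"twist":[0,0,0]},
])

```text
time: 3.22
tool_pos: [647.4, -7.0, 115.0]
tcp_rot: [179.7, -1.2, 4.8]
ft_force: [-0.2, 0.3, 0.6]
finger_gap: 85.5
```

move_arm([
  {"gripper":1,"translation":[0,0,0],"twist":[0,0,0]},
  {"gripper":1,"translation":[0,0,0],"twist":[0,0,0]},
])

```text
time: 3.38
tool_pos: [649.2, -6.7, 118.8]
tcp_rot: [179.7, -1.4, 4.8]
ft_force: [-0.1, -0.2, 0.5]
finger_gap: 85.4
```

move_arm([
  {"gripper":1,"translation":[-5,0,10],"twist":[0,0.5,0]},
])

```text
time: 3.47
tool_pos: [647.8, -7.2, 113.3]
tcp_rot: [179.6, -2.3, 4.8]
ft_force: [0.8, -0.1, 0.5]
finger_gap: 85.1
```

move_arm([
  {"gripper":1,"translation":[-5,0,10],"twist":[0,0.7,0]},
])

```text
time: 3.55
tool_pos: [644.9, -7.7, 105.5]
tcp_rot: [179.6, -3.2, 4.8]
ft_force: [0.0, -0.4, 0.1]
finger_gap: 85.5
```

move_arm([
  {"gripper":1,"translation":[0,0,0],"twist":[0,0,0]},
])

```text
time: 3.63
tool_pos: [644.1, -7.6, 105.3]
tcp_rot: [179.6, -3.2, 4.8]
ft_force: [-0.4, 0.3, 0.2]
finger_gap: 85.5
```

move_arm([
  {"gripper":1,"translation":[0,0,0],"twist":[0,0,0]},
])

```text
time: 3.72
tool_pos: [644.9, -7.7, 107.0]
tcp_rot: [179.6, -3.3, 4.8]
ft_force: [0.2, -0.1, 1.2]
finger_gap: 85.2
```

move_arm([
  {"gripper":1,"translation":[-3,-0.5,8],"twist":[0.2,-1.7,0]},
  {"gripper":1,"translation":[-3,-0.5,9],"twist":[0.2,-1.7,0]},
  {"gripper":1,"translation":[-0.5,0,1.5],"twist":[0,-0.1,0]},
  {"gripper":1,"translation":[-0.5,0,1.5],"twist":[0,-0.1,0]},
])

```text
time: 4.05
tool_pos: [642.9, -7.4, 93.8]
tcp_rot: [179.9, -0.1, 4.8]
ft_force: [0.3, -0.6, -0.2]
finger_gap: 85.5
```

move_arm([
  {"gripper":0,"translation":[-0.5,0,1],"twist":[0,0,0]},
  {"gripper":0,"translation":[-0.5,0,1],"twist":[0,0,0]},
  {"gripper":0,"translation":[-0.5,0,1],"twist":[0,0,0]},
  {"gripper":0,"translation":[-0.5,0,1],"twist":[0,0,0]},
  {"gripper":0,"translation":[-0.5,0,1],"twist":[0,0,0]},
  {"gripper":0,"translation":[-0.5,0,1],"twist":[0,0,0]},
], force=70)

```text
time: 4.55
tool_pos: [641.9, -4.7, 91.5]
tcp_rot: [-179.9, -0.5, 4.8]
ft_force: [-3.8, 10.6, 19.0]
finger_gap: 13.2
```

move_arm([
  {"gripper":0,"translation":[-0.5,-10,1],"twist":[0,0,0]},
  {"gripper":0,"translation":[-0.5,-10,1],"twist":[0,0,0]},
  {"gripper":0,"translation":[-0.5,-10,1],"twist":[0,0,0]},
  {"gripper":0,"translation":[-0.5,-10,1],"twist":[0,0,0]},
])

```text
time: 4.88
tool_pos: [638.9, 27.1, 91.6]
tcp_rot: [179.4, -0.8, 4.7]
ft_force: [0.9, -10.7, 4.8]
finger_gap: 12.9
```

move_arm([
  {"gripper":0,"translation":[-0.3,-10,1],"twist":[0,0,0]},
  {"gripper":0,"translation":[-0.3,-10,1],"twist":[0,0,0]},
  {"gripper":0,"translation":[-0.3,-10,1],"twist":[0,0,0]},
  {"gripper":0,"translation":[-0.3,-10,1],"twist":[0,0,0]},
])

```text
time: 5.22
tool_pos: [636.3, 56.0, 91.5]
tcp_rot: [178.4, -1.0, 4.5]
ft_force: [-3.4, -11.4, 8.6]
finger_gap: 13.2
```

move_arm([
  {"gripper":0,"translation":[0,-9,1],"twist":[0,0,0]},
  {"gripper":0,"translation":[0,-6,1],"twist":[0,0,0]},
])

```text
time: 5.38
tool_pos: [635.3, 67.3, 91.5]
tcp_rot: [178.1, -1.0, 4.4]
ft_force: [-4.8, -10.5, 8.1]
finger_gap: 12.9
```

move_arm([
  {"gripper":0,"translation":[0,3,0.5],"twist":[0,0,0]},
  {"gripper":0,"translation":[0,4,0.5],"twist":[0,0,0]},
  {"gripper":0,"translation":[0,4,0.5],"twist":[0,0,0]},
  {"gripper":0,"translation":[0,2,0.5],"twist":[0,0,0]},
])

```text
time: 5.72
tool_pos: [636.4, 54.9, 91.6]
tcp_rot: [178.3, -1.1, 4.5]
ft_force: [-2.8, 15.7, 4.4]
finger_gap: 12.8
```

Force reversed to +15.7 N at ~0.180: the catch holds. I'll release and rise.

move_arm([
  {"gripper":1,"translation":[0,-1,1],"twist":[0,0,0]},
  {"gripper":1,"translation":[0,0,1],"twist":[0,0,0]},
  {"gripper":1,"translation":[0,0,1],"twist":[0,0,0]},
  {"gripper":1,"translation":[0,0,1],"twist":[0,0,0]},
  {"gripper":1,"translation":[0,0,0],"twist":[0,0,0]},
  {"gripper":1,"translation":[0,0,-30],"twist":[0.8,-0.5,0]},
  {"gripper":1,"translation":[0,0,-35],"twist":[0.9,-0.6,0]},
  {"gripper":1,"translation":[0,0,-35],"twist":[0,0,0]},
])

```text
time: 6.38
tool_pos: [627.5, 57.3, 177.2]
tcp_rot: [-179.9, 1.2, 4.5]
ft_force: [1.4, -0.2, 0.1]
finger_gap: 85.3
```

```bash
python3 - <<'E'
from h import *
s,t=look("wrist","w3"); print(t); crop(s,0,60,512,330,1.56,"w3")
E
```

```text
(array([627.5314641 ,  57.33029377, 177.24634055]), array([-179.88935679,    1.20723536,    4.53060866]))
```

View pics/w3.png

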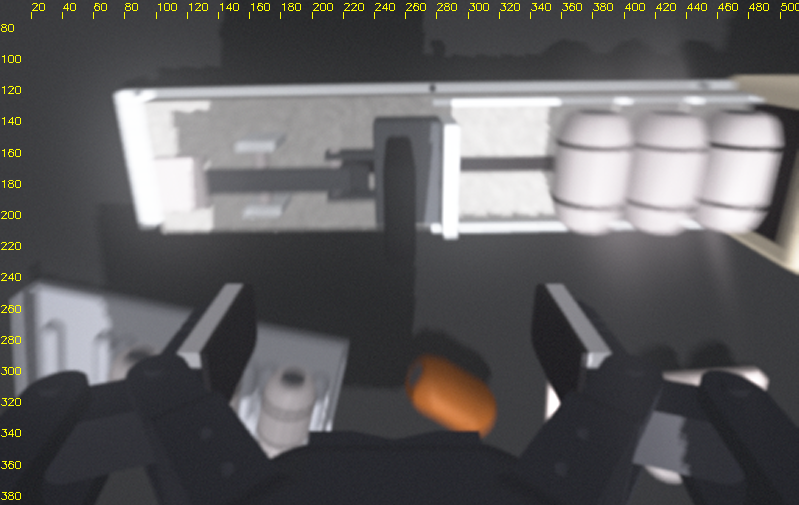

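move_arm([
  {"gripper":1,"translation":[0,0,0],"twist":[0,0,-7.1]},
  {"gripper":1,"translation":[0,0,0],"twist":[0,0,-7.1]},
  {"gripper":1,"translation":[0,0,0],"twist":[0,0,-7.1]},
  {"gripper":1,"translation":[0,0,0],"twist":[0,0,-7.1]},
  {"gripper":1,"translation":[0,0,0],"twist":[0,0,-7.1]},
  {"gripper":1,"translation":[0,0,0],"twist":[0,0,-7.1]},
  {"gripper":1,"translation":[0,0,0],"twist":[0,0,-7.1]},
  {"gripper":1,"translation":[0,0,0],"twist":[0,0,-7.1]},
])

```text
time: 7.1
tool_pos: [636.7, 55.9, 194.8]
tcp_rot: [179.6, -0.0, 61.9]
ft_force: [1.3, 0.4, -0.5]
finger_gap: 84.8
```

move_arm([
  {"gripper":1,"translation":[0,0,0],"twist":[0,0,-7.1]},
  {"gripper":1,"translation":[0,0,0],"twist":[0,0,-7.1]},
  {"gripper":1,"translation":[0,0,0],"twist":[0,0,-7.1]},
  {"gripper":1,"translation":[0,0,0],"twist":[0,0,-7.1]},
  {"gripper":1,"translation":[0,0,0],"twist":[0,0,0]},
])

```text
time: 7.52
tool_pos: [637.0, 55.1, 193.8]
tcp_rot: [179.6, 0.2, 90.9]
ft_force: [-0.6, 0.4, 0.3]
finger_gap: 85.4
```

move_arm([
  {"gripper":1,"translation":[0,0,0],"twist":[0,0,-4.2]},
  {"gripper":1,"translation":[-28,-0.7,12],"twist":[0,0,0]},
  {"gripper":1,"translation":[-28,-0.7,12],"twist":[0,0,0]},
  {"gripper":1,"translation":[-28,-0.7,12],"twist":[0,0,0]},
  {"gripper":1,"translation":[-28,-0.7,12],"twist":[0,0,0]},
  {"gripper":1,"translation":[0,0,1.5],"twist":[0,0,0]},
])

```text
time: 8.02
tool_pos: [645.8, -59.0, 144.5]
tcp_rot: [179.3, 0.4, 94.1]
ft_force: [0.1, 0.5, -0.6]
finger_gap: 85.1
```

```bash
cat >> h.py <<'E'
FE=(652.8,-158.2,5.15)
def d(target,yaw=None,q=None):
    "shift in tool axes from the present pose to a world target (x,y,z); yaw wanted -> twist"
    from bench import r
    q=q or r.sense(); Rm=R.from_euler("xyz",q["tcp_rot"],degrees=True)
    v=Rm.inv().apply(np.array(target)-q["tool_pos"])
    out=[np.round(v,1).tolist()]
    if yaw is not None: out.append(np.round((Rm.inv()*R.from_euler("xyz",[180,0,yaw],degrees=True)).as_rotvec(degrees=True),1).tolist())
    print("at",np.round(q["tool_pos"],1),np.round(q["tcp_rot"],1),"f",np.round(q["ft_force"],1),"gap",round(q["finger_gap"],1),"shift,twist",out)
E
python3 - <<'E'
from h import *
d((*show(FE,(0,100)),41),95.15)
s,t=look("wrist","w4"); crop(s,0,0,512,384,1.56,"w4")
E
```

```text
at [645.8 -59.  144.5] [179.3   0.4  94.1] f [ 0.1  0.5 -0.6] gap 85.1 shift,twist [[1.2, -3.2, 103.5], [0.7, 0.4, -1.0]]
```

View pics/w4.png

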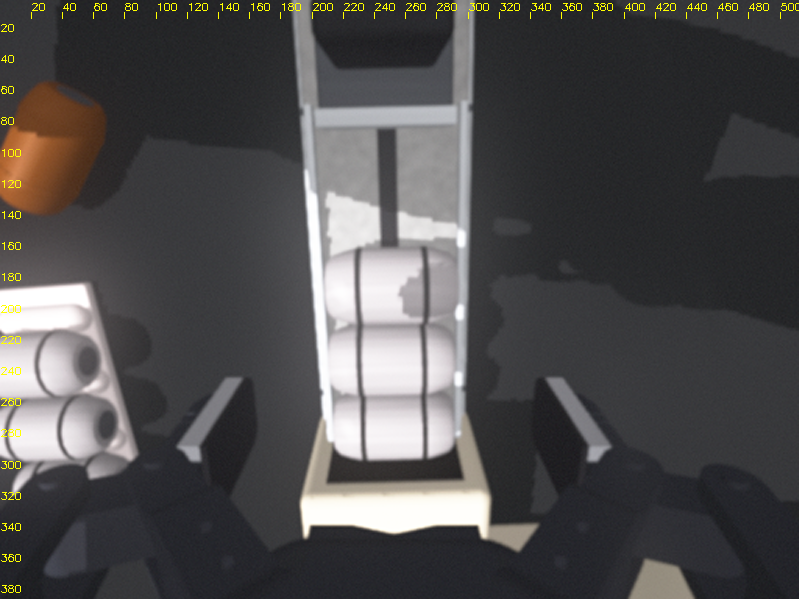

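```bash
python3 - <<'E'
from h import *
s,t=pickle.load(open('w4.pkl','rb'))
P=at(s,np.array([(391,286),(392,359),(393,425)])/1.56,50,t); print(np.round(P,1))
print(np.round([show(FE,(0,y)) for y in(100,60,20)],1))
E
```

```text
[[ 644.8  -54.1   50. ]
 [ 648.3  -95.4   50. ]
 [ 651.9 -136.7   50. ]]
[[ 643.8  -58.6]
 [ 647.4  -98.4]
 [ 651.  -138.3]]
```

move_arm([
  {"gripper":1,"translation":[1,-2.5,20],"twist":[0.5,0.2,-0.8]},
  {"gripper":1,"translation":[0,0,28],"twist":[0,0,0]},
  {"gripper":1,"translation":[0,0,28],"twist":[0,0,0]},
  {"gripper":1,"translation":[0,0,10],"twist":[0,0,0]},
])

```text
time: 8.4
tool_pos: [648.5, -56.0, 62.7]
tcp_rot: [179.2, 0.2, 94.1]
ft_force: [-0.1, -0.1, -1.0]
finger_gap: 85.8
```

```bash
python3 -c "
from h import *
d((*show(FE,(0,100)),41),95.15)"
```

```text
at [648.5 -56.   62.7] [179.2   0.2  94.1] f [-0.1 -0.1 -1. ] gap 85.8 shift,twist [[-2.2, -5.1, 21.6], [0.8, 0.2, -1.0]]
```

move_arm([
  {"gripper":1,"translation":[-1,-5,7],"twist":[0.8,0.2,-1]},
  {"gripper":1,"translation":[0,-1,10],"twist":[0,0,0]},
  {"gripper":1,"translation":[0,0,6],"twist":[0,0,0]},
  {"gripper":1,"translation":[0,0,1.5],"twist":[0,0,0]},
])

```text
time: 8.73
tool_pos: [641.9, -55.4, 36.6]
tcp_rot: [-179.8, -0.1, 95.1]
ft_force: [-0.4, 0.3, 0.2]
finger_gap: 85.4
```

```bash
python3 -c "
from h import *
d((*show(FE,(0,101)),41),95.15)"
```

```text
at [641.9 -55.4  36.6] [-1.798e+02 -1.000e-01  9.510e+01] f [-0.4  0.3  0.2] gap 85.4 shift,twist [[-2.4, 1.6, -4.4], [-0.2, -0.1, -0.1]]
```

move_arm([
  {"gripper":1,"translation":[-1.5,1.6,-3],"twist":[-0.2,0,0]},
  {"gripper":0.5,"translation":[0,0,0],"twist":[0,0,0]},
  {"gripper":0.5,"translation":[0,0,0],"twist":[0,0,0]},
  {"gripper":0.5,"translation":[0,0,0],"twist":[0,0,0]},
  {"gripper":0.5,"translation":[0,0,0],"twist":[0,0,0]},
], force=60)

```text
time: 9.15
tool_pos: [646.6, -57.0, 44.2]
tcp_rot: [179.6, 0.0, 95.0]
ft_force: [-0.2, 0.5, -2.7]
finger_gap: 64.5
```

move_arm([
  {"gripper":0.5,"translation":[0,0,-15],"twist":[0,0,0]},
  {"gripper":0.5,"translation":[0,0,-30],"twist":[0,0,0]},
  {"gripper":0.5,"translation":[0,0,-30],"twist":[0,0,0]},
  {"gripper":0.5,"translation":[0,0,-30],"twist":[0,0,0]},
  {"gripper":0.5,"translation":[-14,-21,-15],"twist":[0,0,-1]},
  {"gripper":0.5,"translation":[-14,-21,0],"twist":[0,0,-1]},
  {"gripper":0.5,"translation":[-14,-21,0],"twist":[0,0,-1]},
  {"gripper":0.5,"translation":[-14,-21,0],"twist":[0,0,0]},
])

```text
time: 9.82
tool_pos: [568.6, -120.8, 177.3]
tcp_rot: [179.4, 0.1, 98.5]
ft_force: [-0.6, 0.2, -2.1]
finger_gap: 64.8
```

move_arm([
  {"gripper":0.5,"translation":[-14,-21,0],"twist":[0,0,0]},
  {"gripper":0.5,"translation":[-14,-21,0],"twist":[0,0,0]},
  {"gripper":0.5,"translation":[-14,-21,0],"twist":[0,0,0]},
  {"gripper":0.5,"translation":[-14,-21,0],"twist":[0,0,0]},
  {"gripper":0.5,"translation":[-14,-21,0],"twist":[0,0,0]},
  {"gripper":0.5,"translation":[-14,-21,0],"twist":[0,0,0]},
  {"gripper":0.5,"translation":[0,0,1],"twist":[0,0,0]},
  {"gripper":0.5,"translation":[0,0,1],"twist":[0,0,0]},
])

```text
time: 10.48
tool_pos: [448.7, -230.0, 185.6]
tcp_rot: [178.9, 0.6, 98.3]
ft_force: [0.7, 0.1, -2.0]
finger_gap: 64.8
```

```bash
python3 - <<'E'
from h import *
d((445,-215,170),98)
s,t=look("wrist","w5"); crop(s,0,0,512,384,1.56,"w5")
E
```

```text
at [ 448.7 -230.   185.6] [178.9   0.6  98.3] f [ 0.7  0.1 -2. ] gap 64.8 shift,twist [[15.5, -1.8, 15.4], [1.1, 0.6, 0.3]]
```

View pics/w5.png

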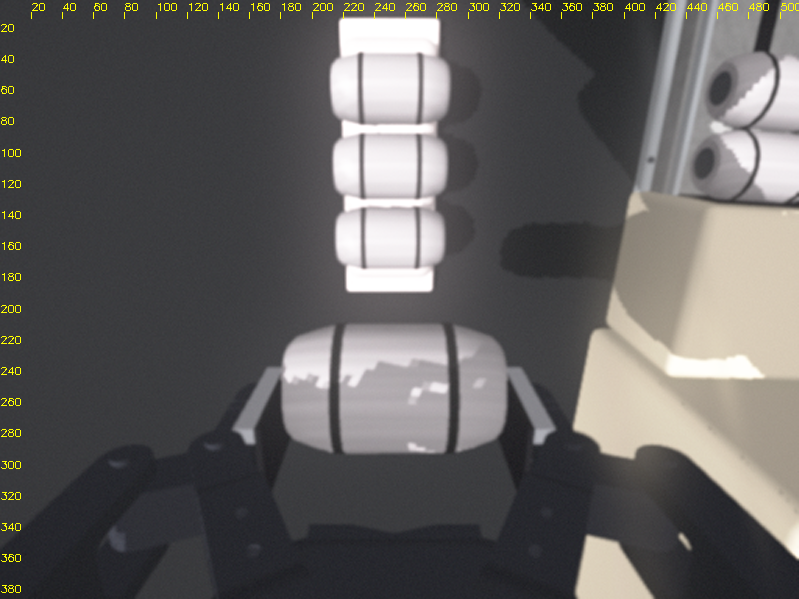

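```bash
python3 - <<'E'
from h import *
np.set_printoptions(precision=1,suppress=True)
s,t=pickle.load(open('w5.pkl','rb'))
px=np.array([(390,88.5),(390,165.5),(390,237.5)])/1.56
P=at(s,px,28,t); print(P)
g,res,_=fit2d([(s,t,px,[(0,44,28),(0,0,28),(0,-44,28)])],(441,-168,8)); print(g,res.tolist())
px0=np.array([(588,361),(641,355),(694,349)])/3.5+[165,115]
s0=pickle.load(open('top0.pkl','rb'))
g2,res,_=fit2d([(s0,None,px0,[(0,44,28),(0,0,28),(0,-44,28)])],(441,-168,8)); print(g2,res.tolist())
print("held cell centre at z+6:",at(s,np.array([(394.5,388)])/1.56,t[0][2]+6,t)-t[0])
E
```

```text
[[ 433.9 -125.4   28. ]
 [ 440.1 -168.6   28. ]
 [ 446.4 -212.5   28. ]]
[ 440.1 -168.8    8.2] [[0.0010781583630148361, -0.16005974819984203], [-0.0012087833044347462, 0.27685270002298523], [0.00029210019607717186, -0.11197980466161539]]
[ 441.6 -167.8    8.1] [[-0.06774931952156749, 0.008655701411271366], [0.02597225701208572, -0.0018655257620707744], [0.042257900571371465, -0.007504976305540367]]
held cell centre at z+6: [[-0.4  1.3  6. ]]
```

```bash
cat >> h.py <<'E'
RK=(440.4,-168.6,8.15)
E
python3 -c "
from h import *
d((*(show(RK,(0,-22))+[0,-.7]),75),98.15)"
```

```text
at [ 448.9 -230.   185.5] [178.9   0.6  98.3] f [ 0.8 -1.2 -1.5] gap 64.4 shift,twist [[40.4, -1.8, 110.0], [1.1, 0.6, 0.2]]
```

move_arm([
  {"gripper":0.5,"translation":[14,-1,10],"twist":[0.6,0.3,0]},
  {"gripper":0.5,"translation":[14,-1,25],"twist":[0.5,0.3,0]},
  {"gripper":0.5,"translation":[12,0,30],"twist":[0,0,0]},
  {"gripper":0.5,"translation":[0,0,25],"twist":[0,0,0]},
  {"gripper":0.5,"translation":[0,0,10],"twist":[0,0,0]},
  {"gripper":0.5,"translation":[0,0,1],"twist":[0,0,0]},
  {"gripper":0.5,"translation":[0,0,1],"twist":[0,0,0]},
])

```text
time: 11.12
tool_pos: [445.1, -182.8, 81.6]
tcp_rot: [179.9, -0.0, 98.6]
ft_force: [0.3, 0.1, -1.0]
finger_gap: 64.6
```

```bash
python3 -c "
from h import *
d((*(show(RK,(0,-22))+[0,-.7]),56),98.15)"
```

```text
at [ 445.1 -182.8   81.6] [179.9  -0.   98.6] f [ 0.3  0.1 -1. ] gap 64.6 shift,twist [[-8.0, -2.9, 25.6], [0.1, -0.0, 0.5]]
```

move_arm([
  {"gripper":0.5,"translation":[-8,-2.9,2],"twist":[0,0,0.4]},
  {"gripper":0.5,"translation":[0,0,8],"twist":[0,0,0]},
  {"gripper":0.5,"translation":[0,0,5],"twist":[0,0,0]},
  {"gripper":0.5,"translation":[0,0,1],"twist":[0,0,0]},
])

```text
time: 11.45
tool_pos: [446.5, -193.3, 68.6]
tcp_rot: [179.7, 0.2, 98.2]
ft_force: [0.9, 0.1, -2.4]
finger_gap: 64.6
```

```bash
python3 -c "
from h import *
d((*(show(RK,(0,-22))+[0,-.7]),56),98.15)"
```

```text
at [ 446.5 -193.3   68.6] [179.7   0.2  98.2] f [ 0.9  0.1 -2.4] gap 64.6 shift,twist [[2.6, -2.7, 12.5], [0.3, 0.2, 0.0]]
```

move_arm([
  {"gripper":0.5,"translation":[2.6,-2.5,3],"twist":[0.3,0.2,0]},
  {"gripper":0.5,"translation":[0,-0.5,6],"twist":[0,0,0]},
  {"gripper":0.5,"translation":[0,-0.5,3],"twist":[0,0,0]},
])

```text
time: 11.7
tool_pos: [443.6, -192.4, 57.3]
tcp_rot: [179.8, 0.1, 98.1]
ft_force: [-0.1, -1.1, -1.4]
finger_gap: 64.0
```

```bash
python3 -c "
from h import *
d((*(show(RK,(0,-22))+[0,-.7]),56),98.15)"
```

```text
at [ 443.6 -192.4   57.3] [1.798e+02 1.000e-01 9.810e+01] f [-0.1 -1.1 -1.4] gap 64.0 shift,twist [[1.3, 0.1, 1.3], [0.2, 0.1, -0.0]]
```

move_arm([
  {"gripper":0.5,"translation":[1,0,2],"twist":[0,0,0]},
  {"gripper":0.5,"translation":[0,0,2],"twist":[0,0,0]},
])

```text
time: 11.87
tool_pos: [444.1, -192.6, 54.0]
tcp_rot: [179.8, 0.2, 98.1]
ft_force: [-4.0, -4.7, 15.0]
finger_gap: 64.6
```

move_arm([
  {"gripper":0.5,"translation":[0,0,0],"twist":[0,0,0]},
  {"gripper":0.85,"translation":[0,0,0],"twist":[0,0,0]},
  {"gripper":1,"translation":[0,0,0],"twist":[0,0,0]},
  {"gripper":1,"translation":[0,0,0],"twist":[0,0,0]},
  {"gripper":1,"translation":[0,0,-5],"twist":[0,0,0]},
  {"gripper":1,"translation":[0,0,-25],"twist":[0,0,0]},
  {"gripper":1,"translation":[0,0,-35],"twist":[0,0,0]},
  {"gripper":1,"translation":[0,0,-35],"twist":[0,0,0]},
])

```text
time: 12.53
tool_pos: [438.3, -189.0, 149.1]
tcp_rot: [-179.5, -0.4, 98.1]
ft_force: [0.3, 0.0, -0.1]
finger_gap: 85.3
```

```bash
python3 - <<'E'
from h import *
s,t=look("wrist","w6"); crop(s,120,120,280,264,2.2,"w6")
d((*show(FE,(0,60)),110),95.15)
E
```

```text
at [ 442.  -191.   157.5] [180.    0.   98.1] f [ 4.2 -1.8  5.7] gap 85.6 shift,twist [[62.6, 216.4, 47.5], [0.0, 0.0, 3.0]]
```

View pics/w6.png

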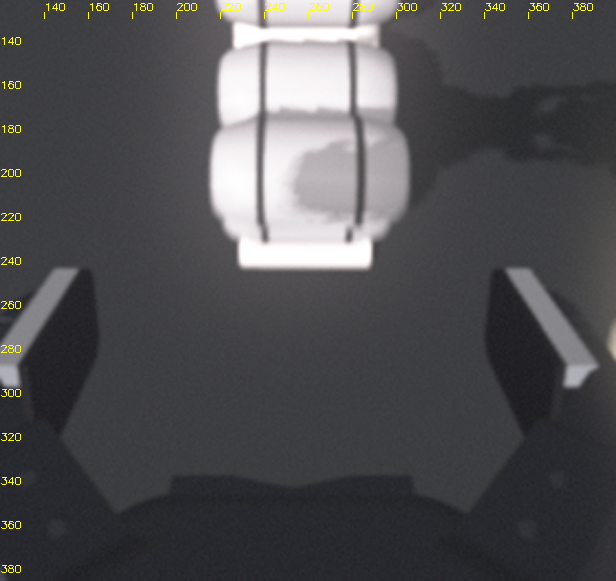

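move_arm([
  {"gripper":1,"translation":[9,30,0],"twist":[0,0,0]},
  {"gripper":1,"translation":[9,30,0],"twist":[0,0,0]},
  {"gripper":1,"translation":[9,30,0],"twist":[0,0,0]},
  {"gripper":1,"translation":[9,30,0],"twist":[0,0,0]},
  {"gripper":1,"translation":[9,30,0],"twist":[0,0,0]},
  {"gripper":1,"translation":[9,30,0],"twist":[0,0,0]},
  {"gripper":1,"translation":[9,30,0],"twist":[0,0,1.5]},
  {"gripper":1,"translation":[0,0,10],"twist":[0,0,1.5]},
])

```text
time: 13.25
tool_pos: [654.8, -97.1, 159.7]
tcp_rot: [179.0, 0.5, 94.8]
ft_force: [1.2, 0.4, 0.1]
finger_gap: 85.2
```

```bash
python3 -c "
from h import *
d((*show(FE,(0,61)),41),95.15)"
```

```text
at [654.8 -97.1 159.7] [179.    0.5  94.8] f [1.2 0.4 0.1] gap 85.2 shift,twist [[1.3, -9.5, 118.6], [1.0, 0.5, -0.3]]
```

move_arm([
  {"gripper":1,"translation":[1,-8,20],"twist":[0.6,0.3,-0.2]},
  {"gripper":1,"translation":[0,0,28],"twist":[0.3,0.1,0]},
  {"gripper":1,"translation":[0,0,28],"twist":[0,0,0]},
  {"gripper":1,"translation":[0,-1,18],"twist":[0,0,0]},
  {"gripper":1,"translation":[0,-0.5,4],"twist":[0,0,0]},
])

```text
time: 13.67
tool_pos: [650.1, -94.3, 59.0]
tcp_rot: [179.7, 0.1, 95.2]
ft_force: [0.3, -0.3, -0.7]
finger_gap: 85.3
```

```bash
python3 -c "
from h import *
d((*show(FE,(0,61)),41),95.15)"
```

```text
at [650.1 -94.3  59. ] [1.797e+02 1.000e-01 9.520e+01] f [ 0.3 -0.3 -0.7] gap 85.3 shift,twist [[-2.8, -3.2, 18.0], [0.3, 0.1, 0.0]]
```

move_arm([
  {"gripper":1,"translation":[-2.5,-3,10],"twist":[0.3,0,0]},
  {"gripper":1,"translation":[0,-1,9],"twist":[0,0,0]},
  {"gripper":0.5,"translation":[0,-0.7,1],"twist":[0,0,0]},
  {"gripper":0.5,"translation":[0,-0.7,1],"twist":[0,0,0]},
  {"gripper":0.5,"translation":[0,-0.5,1],"twist":[0,0,0]},
  {"gripper":0.5,"translation":[0,-0.5,1],"twist":[0,0,0]},
])

```text
time: 14.17
tool_pos: [645.6, -98.3, 37.9]
tcp_rot: [179.8, 0.2, 95.2]
ft_force: [0.1, -0.8, -1.6]
finger_gap: 64.6
```

move_arm([
  {"gripper":0.5,"translation":[0,0,-15],"twist":[0,0,0]},
  {"gripper":0.5,"translation":[0,0,-30],"twist":[0,0,0]},
  {"gripper":0.5,"translation":[0,0,-30],"twist":[0,0,0]},
  {"gripper":0.5,"translation":[0,0,-30],"twist":[0,0,0]},
  {"gripper":0.5,"translation":[-3.4,-22,0],"twist":[0,0,-1]},
  {"gripper":0.5,"translation":[-3.4,-22,0],"twist":[0,0,-1]},
  {"gripper":0.5,"translation":[-3.4,-22,0],"twist":[0,0,-1]},
  {"gripper":0.5,"translation":[-3.4,-22,0],"twist":[0,0,0]},
])

```text
time: 14.83
tool_pos: [560.7, -121.7, 158.3]
tcp_rot: [179.3, 0.4, 98.5]
ft_force: [-0.6, -0.1, -1.8]
finger_gap: 64.5
```

move_arm([
  {"gripper":0.5,"translation":[-3.4,-22,0],"twist":[0,0,0]},
  {"gripper":0.5,"translation":[-3.4,-22,0],"twist":[0,0,0]},
  {"gripper":0.5,"translation":[-3.4,-22,0],"twist":[0,0,0]},
  {"gripper":0.5,"translation":[-3.4,-22,0],"twist":[0,0,0]},
  {"gripper":0.5,"translation":[-3.4,-22,0],"twist":[0,0,0]},
  {"gripper":0.5,"translation":[0,0,5],"twist":[0,0,0]},
])

```text
time: 15.33
tool_pos: [448.6, -157.5, 162.1]
tcp_rot: [178.8, 0.8, 98.5]
ft_force: [-0.3, -0.1, -1.1]
finger_gap: 64.4
```

```bash
python3 - <<'E'
from h import *
s,t=look("wrist","w7"); crop(s,120,0,280,330,1.8,"w7")
d((*(show(RK,(0,22))+[0,-.7]),70),98.15)
E
```

```text
at [ 449.6 -157.   161.1] [178.8   0.7  98.4] f [ 0.2  0.2 -2. ] gap 64.9 shift,twist [[12.4, -12.7, 90.7], [1.2, 0.7, 0.3]]
```

View pics/w7.png

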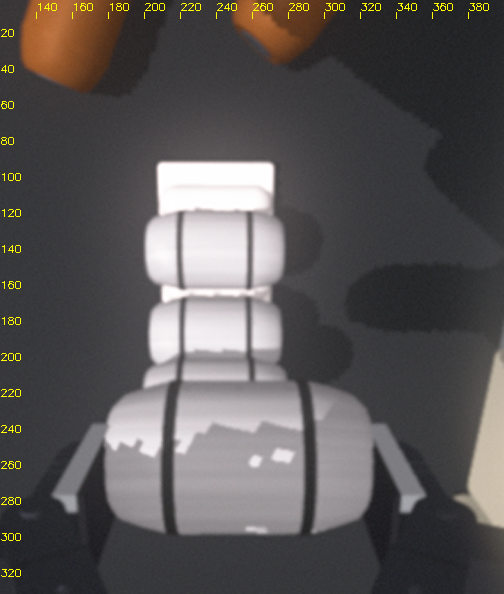

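move_arm([
  {"gripper":0.5,"translation":[6,-6,8],"twist":[0.6,0.3,0]},
  {"gripper":0.5,"translation":[6,-6,20],"twist":[0.5,0.3,0]},
  {"gripper":0.5,"translation":[0,0,25],"twist":[0,0,0]},
  {"gripper":0.5,"translation":[0,0,18],"twist":[0,0,0]},
  {"gripper":0.5,"translation":[0,0,4],"twist":[0,0,0]},
])

```text
time: 15.8
tool_pos: [439.7, -146.2, 88.2]
tcp_rot: [179.5, 0.3, 98.4]
ft_force: [-0.8, 0.4, -2.4]
finger_gap: 65.0
```

```bash
python3 - <<'E'
from h import *
s,t=pickle.load(open("w7.pkl","rb"))
print(at(s,np.array([(240,458)])/1.8+[120,0],t[0][2]+12,t)-t[0])
d((*(show(RK,(0,22))+[0,-.7]),49.5),98.15)
E
```

```text
[[-0.41735273  1.57114983 12.        ]]
at [ 439.7 -146.2   88.2] [179.5   0.3  98.4] f [-0.8  0.4 -2.4] gap 65.0 shift,twist [[-0.7, -2.9, 38.6], [0.5, 0.3, 0.3]]
```

move_arm([
  {"gripper":0.5,"translation":[-0.7,-2.7,8],"twist":[0.5,0.3,0.2]},
  {"gripper":0.5,"translation":[0,-0.5,12],"twist":[0,0,0]},
  {"gripper":0.5,"translation":[0,-0.5,8],"twist":[0,0,0]},
  {"gripper":0.5,"translation":[0,-0.5,3],"twist":[0,0,0]},
])

```text
time: 16.13
tool_pos: [436.5, -146.4, 56.4]
tcp_rot: [-179.8, -0.1, 98.3]
ft_force: [-0.1, 0.5, -1.9]
finger_gap: 64.7
```

```bash
python3 - <<'E'
from h import *
d((*(show(RK,(0,22))+[0,-.7]),49.5),98.15)
E
```

```text
at [ 436.5 -146.4   56.4] [-1.798e+02 -1.000e-01  9.830e+01] f [-0.1  0.5 -1.9] gap 64.7 shift,twist [[-1.2, 0.6, 6.9], [-0.2, -0.1, 0.2]]
```

move_arm([
  {"gripper":0.5,"translation":[-1,0.5,3],"twist":[0,0,0]},
  {"gripper":0.5,"translation":[0,0,3],"twist":[0,0,0]},
  {"gripper":0.5,"translation":[0,0,1],"twist":[0,0,0]},
])

```text
time: 16.38
tool_pos: [438.2, -147.9, 50.1]
tcp_rot: [-179.9, -0.0, 98.4]
ft_force: [-0.7, -1.0, 0.2]
finger_gap: 64.9
```

move_arm([
  {"gripper":0.5,"translation":[0,0,2],"twist":[0,0,0]},
])

```text
time: 16.47
tool_pos: [439.2, -148.8, 49.4]
tcp_rot: [-180.0, 0.1, 98.4]
ft_force: [-3.3, -2.6, 9.7]
finger_gap: 64.6
```

move_arm([
  {"gripper":0.5,"translation":[0,0,1.5],"twist":[0,0,0]},
])

```text
time: 16.55
tool_pos: [440.0, -149.4, 49.1]
tcp_rot: [180.0, 0.2, 98.4]
ft_force: [-5.5, 3.1, 10.5]
finger_gap: 64.8
```

move_arm([
  {"gripper":0.85,"translation":[0.5,-1,0],"twist":[0,0,0]},
  {"gripper":1,"translation":[0,0,0],"twist":[0,0,0]},
  {"gripper":1,"translation":[0,0,0],"twist":[0,0,0]},
  {"gripper":1,"translation":[0,0,-5],"twist":[0,0,0]},
  {"gripper":1,"translation":[0,0,-25],"twist":[0,0,0]},
  {"gripper":1,"translation":[0,0,-35],"twist":[0,0,0]},
  {"gripper":1,"translation":[0,0,-35],"twist":[0,0,0]},
  {"gripper":1,"translation":[0,0,0],"twist":[0,0,0]},
])

```text
time: 17.22
tool_pos: [437.5, -147.8, 153.4]
tcp_rot: [-179.9, 0.0, 98.3]
ft_force: [0.8, -0.6, 1.8]
finger_gap: 85.5
```

```bash
python3 - <<'E'
from h import *
s,t=look("wrist","w8"); crop(s,120,100,280,264,2.2,"w8")
d((*show(FE,(0,21)),150),95.15)
E
```

```text
at [ 436.6 -147.5  150.7] [-179.8   -0.    98.3] f [ 0.4  0.6 -0.5] gap 85.4 shift,twist [[-21.0, 213.5, -0.1], [-0.2, -0.0, 3.2]]
```

View pics/w8.png

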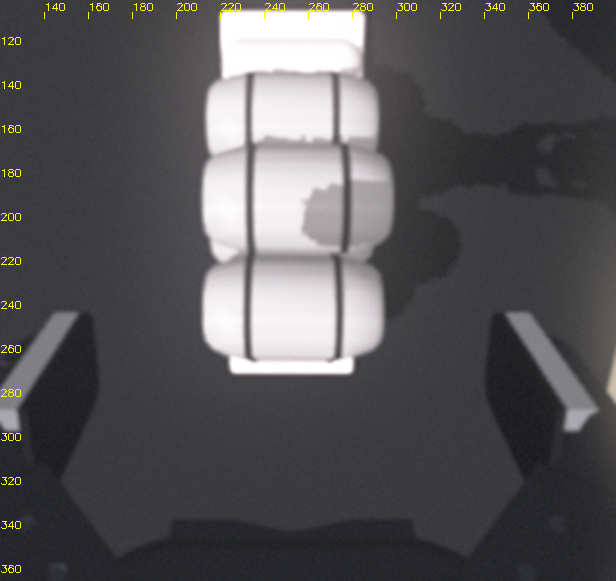

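move_arm([
  {"gripper":1,"translation":[-3,29,0],"twist":[0,0,0.5]},
  {"gripper":1,"translation":[-3,29,0],"twist":[0,0,0.5]},
  {"gripper":1,"translation":[-3,29,0],"twist":[0,0,0.5]},
  {"gripper":1,"translation":[-3,29,0],"twist":[0,0,0.5]},
  {"gripper":1,"translation":[-3,29,0],"twist":[0,0,0.5]},
  {"gripper":1,"translation":[-3,29,0],"twist":[0,0,0.5]},
  {"gripper":1,"translation":[-3,29,0],"twist":[0,0,0]},
  {"gripper":1,"translation":[0,0,10],"twist":[0,0,0]},
])

```text
time: 17.93
tool_pos: [645.7, -142.5, 133.2]
tcp_rot: [-179.6, -0.1, 95.1]
ft_force: [0.6, 0.0, 0.1]
finger_gap: 85.5
```

```bash
python3 -c "
from h import *
d((*show(FE,(0,21)),41),95.15)"
```

```text
at [ 645.7 -142.5  133.2] [-1.796e+02 -1.000e-01  9.510e+01] f [0.6 0.  0.1] gap 85.5 shift,twist [[4.5, 6.3, 92.2], [-0.4, -0.1, -0.1]]
```

move_arm([
  {"gripper":1,"translation":[4.5,6,15],"twist":[-0.4,0,0]},
  {"gripper":1,"translation":[0,0,25],"twist":[0,0,0]},
  {"gripper":1,"translation":[0,-0.5,22],"twist":[0,0,0]},
  {"gripper":1,"translation":[0,-0.5,8],"twist":[0,0,0]},
])

```text
time: 18.27
tool_pos: [650.4, -136.2, 55.7]
tcp_rot: [-179.8, -0.2, 95.2]
ft_force: [-1.6, 0.3, 0.2]
finger_gap: 85.5
```

```bash
python3 -c "
from h import *
d((*show(FE,(0,21)),42),95.15)"
```

```text
at [ 650.4 -136.2   55.7] [-179.8   -0.2   95.2] f [-1.6  0.3  0.2] gap 85.5 shift,twist [[-1.2, 0.5, 13.7], [-0.2, -0.2, 0.0]]
```

move_arm([
  {"gripper":1,"translation":[-1,0,9],"twist":[0,0,0]},
  {"gripper":1,"translation":[0,-0.5,4],"twist":[0,0,0]},
  {"gripper":0.5,"translation":[0,-0.5,1.5],"twist":[0,0,0]},
  {"gripper":0.5,"translation":[0,-0.5,1.5],"twist":[0,0,0]},
  {"gripper":0.5,"translation":[0,-0.5,1.5],"twist":[0,0,0]},
  {"gripper":0.5,"translation":[0,-0.5,1.5],"twist":[0,0,0]},
])

```text
time: 18.77
tool_pos: [649.8, -136.9, 37.4]
tcp_rot: [179.8, -0.2, 95.1]
ft_force: [-2.0, 2.6, 3.9]
finger_gap: 64.7
```

move_arm([
  {"gripper":0.5,"translation":[0,0,-15],"twist":[0,0,0]},
  {"gripper":0.5,"translation":[0,0,-30],"twist":[0,0,0]},
  {"gripper":0.5,"translation":[0,0,-30],"twist":[0,0,0]},
  {"gripper":0.5,"translation":[0,0,-35],"twist":[0,0,0]},
  {"gripper":0.5,"translation":[-1.6,-22,-3],"twist":[0,0,-1]},
  {"gripper":0.5,"translation":[-1.6,-22,0],"twist":[0,0,-1]},
  {"gripper":0.5,"translation":[-1.6,-22,0],"twist":[0,0,-1]},
  {"gripper":0.5,"translation":[-1.6,-22,0],"twist":[0,0,0]},
])

```text
time: 19.43
tool_pos: [560.8, -154.8, 163.9]
tcp_rot: [179.8, -0.0, 98.4]
ft_force: [-0.1, -0.1, -2.6]
finger_gap: 64.7
```

move_arm([
  {"gripper":0.5,"translation":[-1.6,-22,0],"twist":[0,0,0]},
  {"gripper":0.5,"translation":[-1.6,-22,0],"twist":[0,0,0]},
  {"gripper":0.5,"translation":[-1.6,-22,0],"twist":[0,0,0]},
  {"gripper":0.5,"translation":[-1.6,-22,0],"twist":[0,0,0]},
  {"gripper":0.5,"translation":[-1.6,-22,0],"twist":[0,0,0]},
  {"gripper":0.5,"translation":[0,0,5],"twist":[0,0,0]},
])

```text
time: 19.93
tool_pos: [444.5, -181.6, 166.9]
tcp_rot: [179.6, 0.3, 98.3]
ft_force: [-0.1, -0.7, -3.1]
finger_gap: 64.6
```

```bash
python3 - <<'E'
from h import *
d((*(show(RK,(0,0))+[0,-.7]),110),98.15)
s,t=look("wrist","w9")
p=proj(s,[[*t[0][:2],t[0][2]+12]],t);print(p)
E
```

```text
at [ 444.5 -181.6  166.9] [179.6   0.3  98.3] f [-0.1 -0.7 -3.1] gap 64.6 shift,twist [[13.1, -2.7, 56.8], [0.4, 0.3, 0.2]]
[[253.3369108  257.21900622]]
```

move_arm([
  {"gripper":0.5,"translation":[7,-1.5,8],"twist":[0.4,0.3,0]},
  {"gripper":0.5,"translation":[6,-1,15],"twist":[0,0,0]},
  {"gripper":0.5,"translation":[0,0,20],"twist":[0,0,0]},
  {"gripper":0.5,"translation":[0,0,12],"twist":[0,0,0]},
  {"gripper":0.5,"translation":[0,0,3],"twist":[0,0,0]},
])

```text
time: 20.4
tool_pos: [443.9, -167.5, 108.8]
tcp_rot: [179.8, 0.1, 98.2]
ft_force: [-0.6, -0.3, -3.8]
finger_gap: 64.6
```

```bash
python3 - <<'E'
from h import *
d((*(show(RK,(0,0))+[1,-.7]),82.5),98.15)
E
```

```text
at [ 443.9 -167.5  108.8] [1.798e+02 1.000e-01 9.820e+01] f [-0.6 -0.3 -3.8] gap 64.6 shift,twist [[-1.4, -2.8, 26.3], [0.2, 0.1, 0.1]]
```

move_arm([
  {"gripper":0.5,"translation":[-1.4,-2.6,7],"twist":[0.2,0.1,0]},
  {"gripper":0.5,"translation":[0,-0.5,8],"twist":[0,0,0]},
  {"gripper":0.5,"translation":[0,-0.5,5],"twist":[0,0,0]},
  {"gripper":0.5,"translation":[0,-0.5,2],"twist":[0,0,0]},
])

```text
time: 20.73
tool_pos: [440.5, -168.9, 85.0]
tcp_rot: [-179.9, -0.0, 98.3]
ft_force: [0.4, 0.6, -2.6]
finger_gap: 64.9
```

```bash
python3 - <<'E'
from h import *
d((*(show(RK,(0,0))+[1,-.7]),82.5),98.15)
E
```

```text
at [ 440.5 -168.9   85. ] [-179.9   -0.    98.3] f [ 0.4  0.6 -2.6] gap 64.9 shift,twist [[-0.5, 0.8, 2.5], [-0.1, -0.0, 0.2]]
```

move_arm([
  {"gripper":0.5,"translation":[-0.3,0.3,2],"twist":[0,0,0]},
])

```text
time: 20.82
tool_pos: [440.8, -169.2, 82.8]
tcp_rot: [-179.9, -0.1, 98.3]
ft_force: [0.2, -0.2, -2.2]
finger_gap: 64.5
```

move_arm([
  {"gripper":0.5,"translation":[0,-0.3,1],"twist":[0,0,0]},
])

```text
time: 20.9
tool_pos: [440.8, -169.4, 81.9]
tcp_rot: [-180.0, -0.0, 98.3]
ft_force: [-0.5, 0.6, 4.1]
finger_gap: 64.7
```

move_arm([
  {"gripper":0.5,"translation":[0,-0.3,0.7],"twist":[0,0,0]},
  {"gripper":0.85,"translation":[0,0,0],"twist":[0,0,0]},
  {"gripper":1,"translation":[0,0,0],"twist":[0,0,0]},
  {"gripper":1,"translation":[0,0,0],"twist":[0,0,0]},
  {"gripper":1,"translation":[0,0,-5],"twist":[0,0,0]},
  {"gripper":1,"translation":[0,0,-25],"twist":[0,0,0]},
  {"gripper":1,"translation":[0,0,-30],"twist":[0,0,0]},
  {"gripper":1,"translation":[0,0,-20],"twist":[0,0,0]},
])

```text
time: 21.57
tool_pos: [438.7, -168.8, 162.2]
tcp_rot: [-179.7, -0.2, 98.3]
ft_force: [-0.1, -1.1, -0.1]
finger_gap: 85.6
```

```bash
python3 - <<'E'
from h import *
s,t=look("wrist","w10"); s2,_=look("top","t10"); s3,_=look("scene","s10")
a=s["pixels"][90:330,150:350]; b=s2["pixels"][115:250,165:390]; c=s3["pixels"][130:280,170:340]
z=lambda i,h:cv2.resize(i,(int(i.shape[1]*h/i.shape[0]),h),interpolation=cv2.INTER_CUBIC)
im=np.vstack([np.hstack([z(a,300),z(c,300)]) , np.zeros((0,0,3),np.uint8).reshape(0,z(a,300).shape[1]+z(c,300).shape[1],3)])
b=z(b,300); w=max(im.shape[1],b.shape[1]); p=lambda i:np.pad(i,((0,0),(0,w-i.shape[1]),(0,0)))
cv2.imwrite("pics/m10.png",np.vstack([p(im),p(b)])[:,:,::-1]); print(b.shape)
d((450,180,170),81.9)
E
```

```text
(300, 500, 3)
at [ 439.9 -169.4  162.3] [-1.799e+02 -1.000e-01  9.830e+01] f [-0.3 -0.3 -0.3] gap 85.6 shift,twist [[344.4, 60.2, -7.3], [-0.1, -0.1, 16.4]]
```

View pics/m10.png

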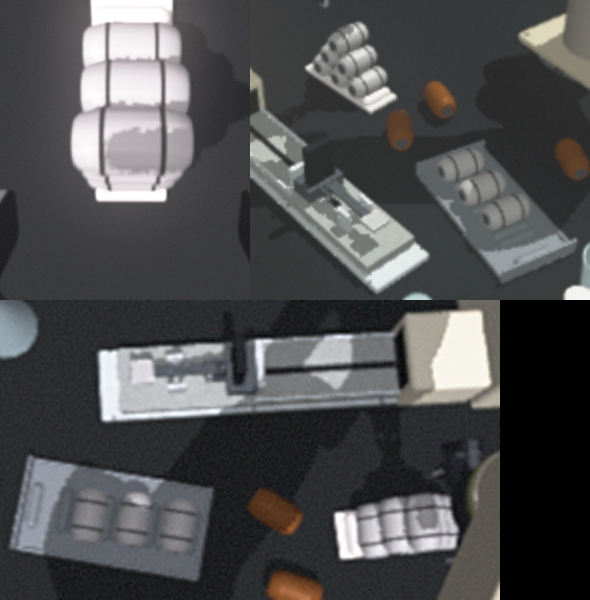

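The pyramid stands, the follower is held and the track is empty. Next are the tray cells.

move_arm([
  {"gripper":1,"translation":[0,0,-4],"twist":[0,0,5.5]},
  {"gripper":1,"translation":[0,0,-4],"twist":[0,0,5.5]},
  {"gripper":1,"translation":[0,0,-4],"twist":[0,0,5]},
  {"gripper":1,"translation":[30,-3.5,0],"twist":[0,0,0]},
  {"gripper":1,"translation":[30,-3.5,0],"twist":[0,0,0]},
  {"gripper":1,"translation":[30,-3.5,0],"twist":[0,0,0]},
  {"gripper":1,"translation":[30,-3.5,0],"twist":[0,0,0]},
  {"gripper":1,"translation":[30,-3.5,0],"twist":[0,0,0]},
])

```text
time: 22.38
tool_pos: [440.9, -17.6, 167.8]
tcp_rot: [-179.4, -0.0, 80.9]
ft_force: [1.1, 1.2, -0.0]
finger_gap: 85.4
```

move_arm([
  {"gripper":1,"translation":[30,-3.5,0],"twist":[0,0,0]},
  {"gripper":1,"translation":[30,-3.5,0],"twist":[0,0,0]},
  {"gripper":1,"translation":[30,-3.5,0],"twist":[0,0,0]},
  {"gripper":1,"translation":[0,0,0],"twist":[0,0,0]},
])

```text
time: 22.72
tool_pos: [441.2, 81.5, 163.3]
tcp_rot: [-179.0, -0.1, 81.0]
ft_force: [-1.1, -0.5, 0.3]
finger_gap: 85.4
```

```bash
python3 - <<'E'
from h import *
d((434.6,124,100),81.9)
s,t=look("wrist","w11"); crop(s,0,0,512,384,1.56,"w11")
E
```

```text
at [441.2  81.5 163.3] [-1.79e+02 -1.00e-01  8.10e+01] f [-1.1 -0.5  0.3] gap 85.4 shift,twist [[40.9, -12.1, 63.6], [-1.0, -0.1, -0.9]]
```

View pics/w11.png

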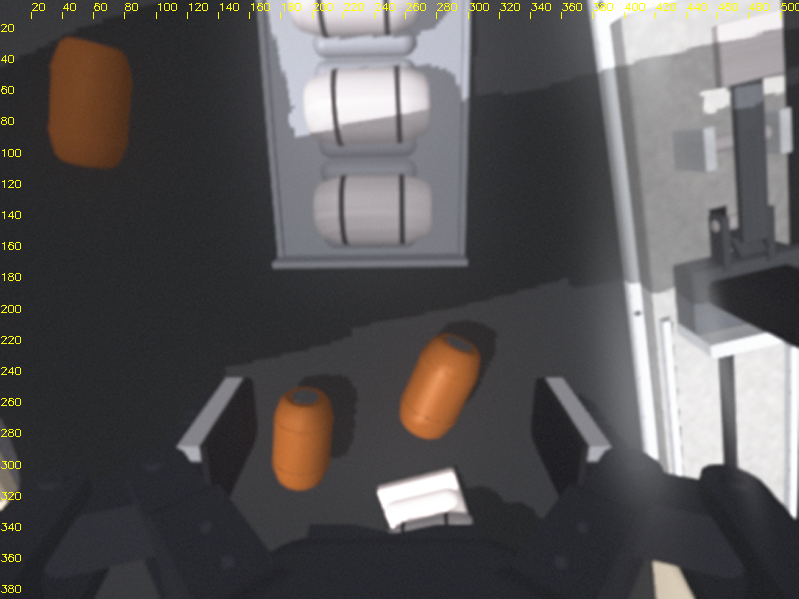

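Three fresh cells at crop px (373,210), (367,105) and about (345,5) lie in the grey ribbed tray. The orange-brown look-alikes at (302,438), (440,386) and (90,102) are outside it.

```bash
python3 - <<'E'
from h import *
s,t=pickle.load(open("w11.pkl","rb"))
P=at(s,np.array([(373,210),(367,105)])/1.56,25,t); print(np.round(P,1))
E=at(s,np.array([(282,262),(463,262),(263,20),(472,20)])/1.56,5,t); print(np.round(E,1)) 
d((*P[0][:2],90),81.9)
E
```

```text
[[432.8 122.3  25. ]
 [439.2 179.8  25. ]]
[[367.   96.    5. ]
 [483.1  78.2   5. ]
 [387.3 236.2   5. ]
 [504.5 217.1   5. ]]
at [441.   79.6 163. ] [-179.    0.   81.] f [ 0.2 -0.3 -1. ] gap 85.5 shift,twist [[40.9, -13.5, 73.3], [-1.0, 0.0, -0.9]]
```

move_arm([
  {"gripper":1,"translation":[20,-7,10],"twist":[-1,0,-0.9]},
  {"gripper":1,"translation":[20,-6.5,25],"twist":[0,0,0]},
  {"gripper":1,"translation":[0,0,30],"twist":[0,0,0]},
  {"gripper":1,"translation":[0,0,30],"twist":[0,0,0]},
  {"gripper":1,"translation":[0,0,15],"twist":[0,0,0]},
  {"gripper":1,"translation":[0,0,1],"twist":[0,0,0]},
])

```text
time: 23.27
tool_pos: [433.1, 118.5, 46.5]
tcp_rot: [179.9, 0.2, 82.0]
ft_force: [-0.5, -0.4, 0.5]
finger_gap: 85.2
```

```bash
python3 - <<'E'
from h import *
d((432.8,122.3,18),81.9)
E
```

```text
at [433.1 118.5  46.5] [179.9   0.2  82. ] f [-0.5 -0.4  0.5] gap 85.2 shift,twist [[3.8, -0.9, 28.5], [0.1, 0.2, 0.1]]
```

move_arm([
  {"gripper":1,"translation":[3.5,-0.8,8],"twist":[0.1,0.2,0]},
  {"gripper":1,"translation":[0,0,12],"twist":[0,0,0]},
  {"gripper":1,"translation":[0,0,6],"twist":[0,0,0]},
  {"gripper":1,"translation":[0,0,1],"twist":[0,0,0]},
])

```text
time: 23.6
tool_pos: [432.9, 119.7, 18.2]
tcp_rot: [-179.9, -0.0, 81.8]
ft_force: [0.8, -0.3, 0.3]
finger_gap: 85.4
```

```bash
python3 - <<'E'
from h import *
d((432.8,122.3,18),81.9)
E
```

```text
at [432.9 119.7  18.2] [-179.9   -0.    81.8] f [ 0.8 -0.3  0.3] gap 85.4 shift,twist [[2.5, -0.4, 0.2], [-0.1, -0.0, -0.1]]
```

move_arm([
  {"gripper":1,"translation":[2.5,-0.4,1],"twist":[0,0,0]},
  {"gripper":0.5,"translation":[0,0,1],"twist":[0,0,0]},
  {"gripper":0.5,"translation":[0,0,1],"twist":[0,0,0]},
  {"gripper":0.5,"translation":[0,0,1],"twist":[0,0,0]},
  {"gripper":0.5,"translation":[0,0,1],"twist":[0,0,0]},
  {"gripper":0.5,"translation":[0,0,1],"twist":[0,0,0]},
])

```text
time: 24.1
tool_pos: [436.0, 122.5, 17.3]
tcp_rot: [179.8, -0.1, 81.8]
ft_force: [-5.1, -1.5, 8.1]
finger_gap: 64.5
```

move_arm([
  {"gripper":0.5,"translation":[0,0,-12],"twist":[0,0,0]},
  {"gripper":0.5,"translation":[0,0,-30],"twist":[0,0,0]},
  {"gripper":0.5,"translation":[0,0,-35],"twist":[0,0,0]},
  {"gripper":0.5,"translation":[0,0,-35],"twist":[0,0,-4]},
  {"gripper":0.5,"translation":[0,0,-20],"twist":[0,0,-5]},
  {"gripper":0.5,"translation":[0,0,0],"twist":[0,0,-4.3]},
  {"gripper":0.5,"translation":[-20.5,14,0],"twist":[0,0,0]},
  {"gripper":0.5,"translation":[-20.5,14,0],"twist":[0,0,0]},
])

```text
time: 24.77
tool_pos: [464.6, 86.6, 157.1]
tcp_rot: [179.9, -0.1, 96.1]
ft_force: [0.6, 0.1, -2.3]
finger_gap: 64.5
```

move_arm([
  {"gripper":0.5,"translation":[-20.5,14,0],"twist":[0,0,0]},
  {"gripper":0.5,"translation":[-20.5,14,0],"twist":[0,0,0]},
  {"gripper":0.5,"translation":[-20.5,14,0],"twist":[0,0,0]},
  {"gripper":0.5,"translation":[-20.5,14,0],"twist":[0,0,0]},
  {"gripper":0.5,"translation":[-20.5,14,0],"twist":[0,0,0]},
  {"gripper":0.5,"translation":[-20.5,14,0],"twist":[0,0,0]},
  {"gripper":0.5,"translation":[-20.5,14,0],"twist":[0,0,0]},
  {"gripper":0.5,"translation":[-20.5,14,0],"twist":[0,0,0]},
])

```text
time: 25.43
tool_pos: [599.1, -70.8, 159.4]
tcp_rot: [179.7, -0.1, 96.3]
ft_force: [0.9, 0.0, -2.7]
finger_gap: 64.7
```

move_arm([
  {"gripper":0.5,"translation":[-18,12,0],"twist":[0,0,0]},
  {"gripper":0.5,"translation":[-18,12,0],"twist":[0,0,0]},
  {"gripper":0.5,"translation":[0,0,0],"twist":[0,0,0]},
])

```text
time: 25.68
tool_pos: [629.8, -109.5, 158.9]
tcp_rot: [179.6, -0.0, 96.2]
ft_force: [0.5, -0.9, -2.7]
finger_gap: 64.7
```

```bash
python3 - <<'E'
from h import *
d((*show(FE,(0,22)),75),95.15)
E
```

```text
at [ 629.8 -109.5  158.9] [179.6  -0.   96.2] f [ 0.5 -0.9 -2.7] gap 64.7 shift,twist [[-28.9, 17.5, 84.0], [0.4, -0.0, 1.1]]
```

move_arm([
  {"gripper":0.5,"translation":[-14,9,5],"twist":[0.4,0,0.6]},
  {"gripper":0.5,"translation":[-14,8,20],"twist":[0,0,0.5]},
  {"gripper":0.5,"translation":[0,0,28],"twist":[0,0,0]},
  {"gripper":0.5,"translation":[0,0,20],"twist":[0,0,0]},
  {"gripper":0.5,"translation":[0,0,3],"twist":[0,0,0]},
  {"gripper":0.5,"translation":[0,0,1],"twist":[0,0,0]},
])

```text
time: 26.18
tool_pos: [652.2, -136.4, 81.3]
tcp_rot: [179.9, -0.1, 95.0]
ft_force: [1.0, -0.5, -2.5]
finger_gap: 64.4
```

```bash
python3 - <<'E'
from h import *
d((*show(FE,(0,23)),43),95.15)
E
```

```text
at [ 652.2 -136.4   81.3] [ 1.799e+02 -1.000e-01  9.500e+01] f [ 1.  -0.5 -2.5] gap 64.4 shift,twist [[1.2, -1.4, 38.3], [0.1, -0.1, -0.2]]
```

move_arm([
  {"gripper":0.5,"translation":[1,-1.2,10],"twist":[0,0,0]},
  {"gripper":0.5,"translation":[0,-0.4,14],"twist":[0,0,0]},
  {"gripper":0.5,"translation":[0,-0.4,8],"twist":[0,0,0]},
  {"gripper":0.5,"translation":[0,-0.4,2],"twist":[0,0,0]},
])

```text
time: 26.52
tool_pos: [650.2, -135.2, 46.9]
tcp_rot: [179.7, 0.0, 95.1]
ft_force: [0.1, 0.5, -2.7]
finger_gap: 64.6
```

```bash
python3 - <<'E'
from h import *
d((*show(FE,(0,23)),42.5),95.15)
E
```

```text
at [ 650.2 -135.2   46.9] [179.7   0.   95.1] f [ 0.1  0.5 -2.7] gap 64.6 shift,twist [[-0.2, 0.5, 4.4], [0.3, 0.0, -0.1]]
```

move_arm([
  {"gripper":0.5,"translation":[0,0,3],"twist":[0.3,0,0]},
  {"gripper":0.5,"translation":[0,0,2],"twist":[0,0,0]},
])

```text
time: 26.68
tool_pos: [649.9, -135.2, 42.3]
tcp_rot: [-179.9, 0.0, 95.1]
ft_force: [-10.1, 2.7, 17.9]
finger_gap: 64.7
```

move_arm([
  {"gripper":0.5,"translation":[0,0,1],"twist":[0,0,0]},
])

```text
time: 26.77
tool_pos: [650.3, -135.3, 42.5]
tcp_rot: [-179.9, 0.1, 95.1]
ft_force: [-1.6, 1.3, 2.9]
finger_gap: 64.3
```

move_arm([
  {"gripper":0.85,"translation":[0,0,0],"twist":[0,0,0]},
  {"gripper":1,"translation":[0,0,0],"twist":[0,0,0]},
  {"gripper":1,"translation":[0,0,0],"twist":[0,0,0]},
  {"gripper":1,"translation":[0,0,-5],"twist":[0,0,0]},
  {"gripper":1,"translation":[0,0,-25],"twist":[0,0,0]},
  {"gripper":1,"translation":[0,0,-35],"twist":[0,0,0]},
  {"gripper":1,"translation":[0,0,-35],"twist":[0,0,0]},
  {"gripper":1,"translation":[0,0,-10],"twist":[0,0,0]},
])

```text
time: 27.43
tool_pos: [649.1, -135.1, 155.2]
tcp_rot: [-179.7, -0.0, 95.1]
ft_force: [0.5, -0.2, 1.6]
finger_gap: 85.2
```

```bash
python3 - <<'E'
from h import *
s,t=look("wrist","w12"); s2,_=look("top","t12")
a=s["pixels"][100:350,130:400]; b=s2["pixels"][115:250,165:390]
z=lambda i,w:cv2.resize(i,(w,int(i.shape[0]*w/i.shape[1])),interpolation=cv2.INTER_CUBIC)
cv2.imwrite("pics/m12.png",np.hstack([np.pad(z(a,290),((0,300-268),(0,0),(0,0))),z(b,500)])[:,:,::-1])
d((435,135,165),95.15)
E
```

```text
at [ 649.  -135.   153.2] [-179.7   -0.    95.1] f [0.7 0.2 0.9] gap 85.5 shift,twist [[287.8, -189.4, -10.7], [-0.3, -0.0, -0.1]]
```

View pics/m12.png

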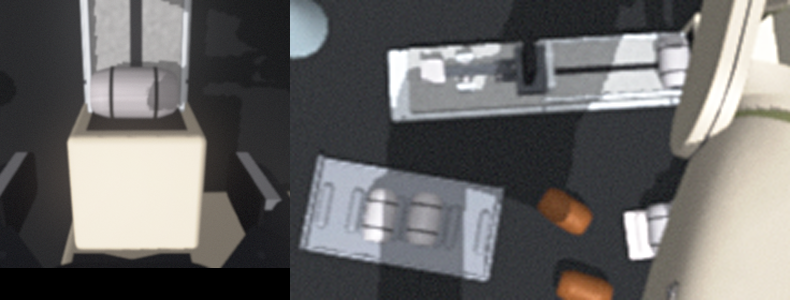

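move_arm([
  {"gripper":1,"translation":[22,-14.5,0],"twist":[0,0,0]},
  {"gripper":1,"translation":[22,-14.5,0],"twist":[0,0,0]},
  {"gripper":1,"translation":[22,-14.5,0],"twist":[0,0,0]},
  {"gripper":1,"translation":[22,-14.5,0],"twist":[0,0,0]},
  {"gripper":1,"translation":[22,-14.5,0],"twist":[0,0,0]},
  {"gripper":1,"translation":[22,-14.5,0],"twist":[0,0,0]},
  {"gripper":1,"translation":[22,-14.5,0],"twist":[0,0,0]},
  {"gripper":1,"translation":[22,-14.5,0],"twist":[0,0,0]},
])

```text
time: 28.2
tool_pos: [510.9, 31.9, 144.7]
tcp_rot: [-179.3, -0.0, 94.7]
ft_force: [-0.6, 0.8, -0.1]
finger_gap: 85.4
```

move_arm([
  {"gripper":1,"translation":[22,-14.5,0],"twist":[0,0,0]},
  {"gripper":1,"translation":[22,-14.5,0],"twist":[0,0,0]},
  {"gripper":1,"translation":[22,-14.5,0],"twist":[0,0,0]},
  {"gripper":1,"translation":[22,-14.5,0],"twist":[0,0,0]},
  {"gripper":1,"translation":[0,0,0],"twist":[0,0,6.5]},
  {"gripper":1,"translation":[0,0,0],"twist":[0,0,6.5]},
  {"gripper":1,"translation":[0,0,0],"twist":[0,0,0]},
])

```text
time: 28.78
tool_pos: [433.4, 122.3, 136.7]
tcp_rot: [-178.6, 0.2, 81.4]
ft_force: [0.3, 0.3, 0.4]
finger_gap: 85.3
```

```bash
python3 - <<'E'
from h import *
d((439.2,179.8,100),81.9)
s,t=look("wrist","w13"); crop(s,0,0,512,384,1.56,"w13")
E
```

```text
at [433.4 122.3 136.7] [-178.6    0.2   81.4] f [0.3 0.3 0.4] gap 85.3 shift,twist [[57.9, -1.9, 36.5], [-1.4, 0.2, -0.5]]
```

View pics/w13.png

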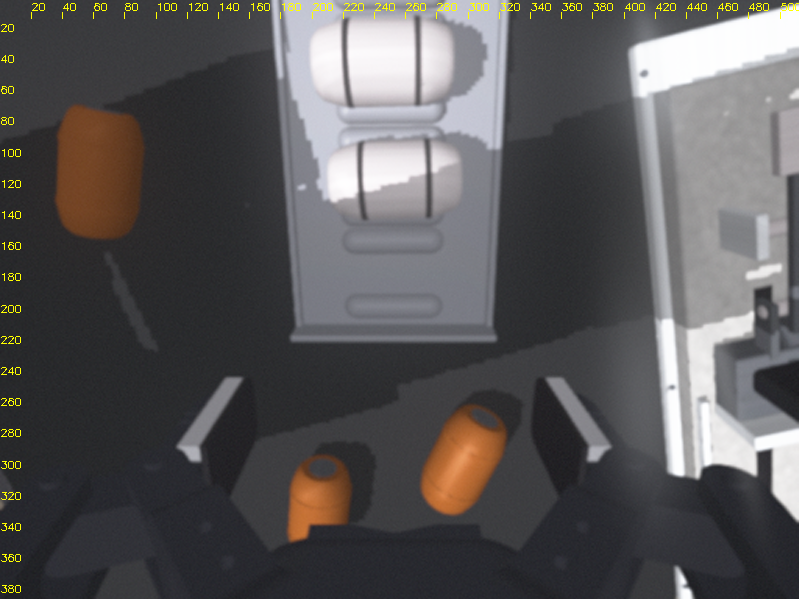

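```bash
python3 - <<'E'
from h import *
s,t=pickle.load(open("w13.pkl","rb"))
P=at(s,np.array([(395,180),(382,60),(328,183),(462,174),(310,63),(454,57)])/1.56,25,t); print(np.round(P,1))
for a,b in((2,3),(4,5)): print(np.degrees(np.arctan2(*(P[b]-P[a])[1::-1])))
d((*P[0][:2],50),81.9)
E
```

```text
[[439.6 179.4  25. ]
 [441.8 237.   25. ]
 [404.7 183.1  25. ]
 [474.3 177.4  25. ]
 [406.7 241.2  25. ]
 [476.5 233.1  25. ]]
-4.651990793564956
-6.583201392899017
at [433.4 122.  136.6] [-178.5    0.2   81.8] f [-0.4  0.1 -0.5] gap 85.6 shift,twist [[58.0, 0.1, 86.4], [-1.5, 0.2, -0.1]]
```

move_arm([
  {"gripper":1,"translation":[20,0,5],"twist":[-1.5,0.2,-1]},
  {"gripper":1,"translation":[20,0,15],"twist":[0,0,0]},
  {"gripper":1,"translation":[18,0,25],"twist":[0,0,0]},
  {"gripper":1,"translation":[0,0,30],"twist":[0,0,0]},
  {"gripper":1,"translation":[0,0,10],"twist":[0,0,0]},
  {"gripper":1,"translation":[0,0,1],"twist":[0,0,0]},
])

```text
time: 29.33
tool_pos: [443.5, 180.0, 47.5]
tcp_rot: [179.7, 0.0, 84.0]
ft_force: [-0.1, -0.5, 1.1]
finger_gap: 85.2
```

```bash
python3 - <<'E'
from h import *
d((439.6,179.4,18),83)
E
```

```text
at [443.5 180.   47.5] [179.7   0.   84. ] f [-0.1 -0.5  1.1] gap 85.2 shift,twist [[-1.0, -4.0, 29.4], [0.3, -0.0, 1.0]]
```

move_arm([
  {"gripper":1,"translation":[-1,-4,8],"twist":[0.3,0,0.8]},
  {"gripper":1,"translation":[0,0,13],"twist":[0,0,0]},
  {"gripper":1,"translation":[0,0,6],"twist":[0,0,0]},
  {"gripper":1,"translation":[0,0,1],"twist":[0,0,0]},
])

```text
time: 29.67
tool_pos: [440.2, 177.6, 19.9]
tcp_rot: [-180.0, 0.0, 83.2]
ft_force: [0.1, -0.0, 0.0]
finger_gap: 85.2
```

```bash
python3 - <<'E'
from h import *
d((439.6,179.4,18),83)
E
```

```text
at [440.2 177.6  19.9] [-180.     0.    83.2] f [ 0.1 -0.   0. ] gap 85.2 shift,twist [[1.7, -0.8, 1.9], [-0.0, 0.0, 0.2]]
```

move_arm([
  {"gripper":1,"translation":[1.7,-0.5,2],"twist":[0,0,0]},
  {"gripper":0.5,"translation":[0,0,1],"twist":[0,0,0]},
  {"gripper":0.5,"translation":[0,0,1],"twist":[0,0,0]},
  {"gripper":0.5,"translation":[0,0,1],"twist":[0,0,0]},
  {"gripper":0.5,"translation":[0,0,1],"twist":[0,0,0]},
  {"gripper":0.5,"translation":[0,0,0],"twist":[0,0,0]},
])

```text
time: 30.17
tool_pos: [442.8, 179.5, 18.9]
tcp_rot: [179.8, -0.1, 83.2]
ft_force: [0.3, 0.1, -3.6]
finger_gap: 64.6
```

move_arm([
  {"gripper":0.5,"translation":[0,0,-12],"twist":[0,0,0]},
  {"gripper":0.5,"translation":[0,0,-30],"twist":[0,0,0]},
  {"gripper":0.5,"translation":[0,0,-35],"twist":[0,0,0]},
  {"gripper":0.5,"translation":[0,0,-35],"twist":[0,0,-4]},
  {"gripper":0.5,"translation":[0,0,-20],"twist":[0,0,-4]},
  {"gripper":0.5,"translation":[0,0,0],"twist":[0,0,-3.5]},
  {"gripper":0.5,"translation":[-22,13.6,0],"twist":[0,0,0]},
  {"gripper":0.5,"translation":[-22,13.6,0],"twist":[0,0,0]},
])

```text
time: 30.83
tool_pos: [470.2, 139.8, 157.4]
tcp_rot: [179.9, -0.1, 95.6]
ft_force: [0.6, 0.5, -2.7]
finger_gap: 64.1
```

move_arm([
  {"gripper":0.5,"translation":[-22,13.6,0],"twist":[0,0,0]},
  {"gripper":0.5,"translation":[-22,13.6,0],"twist":[0,0,0]},
  {"gripper":0.5,"translation":[-22,13.6,0],"twist":[0,0,0]},
  {"gripper":0.5,"translation":[-22,13.6,0],"twist":[0,0,0]},
  {"gripper":0.5,"translation":[-22,13.6,0],"twist":[0,0,0]},
  {"gripper":0.5,"translation":[-22,13.6,0],"twist":[0,0,0]},
  {"gripper":0.5,"translation":[-22,13.6,0],"twist":[0,0,0]},
  {"gripper":0.5,"translation":[-22,13.6,0],"twist":[0,0,0]},
])

```text
time: 31.5
tool_pos: [600.8, -31.9, 158.7]
tcp_rot: [179.7, -0.1, 95.8]
ft_force: [0.5, 0.3, -2.3]
finger_gap: 64.3
```

move_arm([
  {"gripper":0.5,"translation":[-22,13.6,0],"twist":[0,0,0]},
  {"gripper":0.5,"translation":[-22,13.6,0],"twist":[0,0,0]},
  {"gripper":0.5,"translation":[-15,9,0],"twist":[0,0,0]},
  {"gripper":0.5,"translation":[0,0,0],"twist":[0,0,0]},
])

```text
time: 31.83
tool_pos: [645.9, -94.6, 157.5]
tcp_rot: [179.7, -0.1, 95.6]
ft_force: [0.5, -0.1, -2.6]
finger_gap: 64.3
```

```bash
python3 - <<'E'
from h import *
d((*show(FE,(0,65)),75),95.15)
E
```

```text
at [645.9 -94.6 157.5] [ 1.797e+02 -1.000e-01  9.560e+01] f [ 0.5 -0.1 -2.6] gap 64.3 shift,twist [[0.9, 0.8, 82.5], [0.3, -0.1, 0.5]]
```

move_arm([
  {"gripper":0.5,"translation":[1,1,15],"twist":[0.3,0,0.4]},
  {"gripper":0.5,"translation":[0,0,25],"twist":[0,0,0]},
  {"gripper":0.5,"translation":[0,0,28],"twist":[0,0,0]},
  {"gripper":0.5,"translation":[0,0,16],"twist":[0,0,0]},
  {"gripper":0.5,"translation":[0,0,3],"twist":[0,0,0]},
])

```text
time: 32.25
tool_pos: [646.7, -91.7, 65.4]
tcp_rot: [180.0, -0.1, 95.1]
ft_force: [-0.4, 0.3, -3.1]
finger_gap: 64.3
```

```bash
python3 - <<'E'
from h import *
d((*show(FE,(0,65)),44),95.15)
E
```

```text
at [646.7 -91.7  65.4] [ 1.80e+02 -1.00e-01  9.51e+01] f [-0.4  0.3 -3.1] gap 64.3 shift,twist [[-1.8, 0.1, 21.4], [0.0, -0.1, -0.1]]
```

move_arm([
  {"gripper":0.5,"translation":[-1,0,7],"twist":[0,0,0]},
  {"gripper":0.5,"translation":[0,-0.3,9],"twist":[0,0,0]},
  {"gripper":0.5,"translation":[0,-0.3,3],"twist":[0,0,0]},
])

```text
time: 32.5
tool_pos: [644.3, -90.2, 43.5]
tcp_rot: [-179.9, -0.2, 95.2]
ft_force: [0.3, -1.0, 3.2]
finger_gap: 64.5
```

move_arm([
  {"gripper":0.5,"translation":[0,-0.3,1.5],"twist":[0,0,0]},
])

```text
time: 32.58
tool_pos: [644.6, -90.2, 43.3]
tcp_rot: [-179.9, -0.1, 95.2]
ft_force: [-8.6, -0.6, 18.1]
finger_gap: 64.3
```

move_arm([
  {"gripper":0.85,"translation":[0,0,0],"twist":[0,0,0]},
  {"gripper":1,"translation":[0,0,0],"twist":[0,0,0]},
  {"gripper":1,"translation":[0,0,0],"twist":[0,0,0]},
  {"gripper":1,"translation":[0,0,-5],"twist":[0,0,0]},
  {"gripper":1,"translation":[0,0,-25],"twist":[0,0,0]},
  {"gripper":1,"translation":[0,0,-35],"twist":[0,0,0]},
  {"gripper":1,"translation":[0,0,-35],"twist":[0,0,0]},
  {"gripper":1,"translation":[0,0,-20],"twist":[0,0,0]},
])

```text
time: 33.25
tool_pos: [643.2, -89.6, 166.9]
tcp_rot: [-179.7, -0.2, 95.2]
ft_force: [0.3, -0.6, 0.8]
finger_gap: 85.7
```

```bash
python3 - <<'E'
from h import *
s,t=look("wrist","w14")
d((434,180,165),95.15)
E
```

```text
at [645.3 -90.  171.4] [ 1.799e+02 -1.000e-01  9.520e+01] f [ 1.4 -0.4  3.5] gap 85.4 shift,twist [[288.1, -185.9, 6.6], [0.1, -0.1, 0.1]]
```

move_arm([
  {"gripper":1,"translation":[22,-14.5,0],"twist":[0,0,0]},
  {"gripper":1,"translation":[22,-14.5,0],"twist":[0,0,0]},
  {"gripper":1,"translation":[22,-14.5,0],"twist":[0,0,0]},
  {"gripper":1,"translation":[22,-14.5,0],"twist":[0,0,0]},
  {"gripper":1,"translation":[22,-14.5,0],"twist":[0,0,0]},
  {"gripper":1,"translation":[22,-14.5,0],"twist":[0,0,0]},
  {"gripper":1,"translation":[22,-14.5,0],"twist":[0,0,0]},
  {"gripper":1,"translation":[22,-14.5,0],"twist":[0,0,0]},
])

```text
time: 33.97
tool_pos: [516.7, 75.4, 180.8]
tcp_rot: [178.8, 0.2, 94.8]
ft_force: [0.9, 0.3, 0.4]
finger_gap: 85.4
```

move_arm([
  {"gripper":1,"translation":[22,-14.5,0],"twist":[0,0,0]},
  {"gripper":1,"translation":[22,-14.5,0],"twist":[0,0,0]},
  {"gripper":1,"translation":[22,-14.5,0],"twist":[0,0,0]},
  {"gripper":1,"translation":[22,-14.5,0],"twist":[0,0,0]},
  {"gripper":1,"translation":[0,0,0],"twist":[0,0,6.5]},
  {"gripper":1,"translation":[0,0,0],"twist":[0,0,6]},
  {"gripper":1,"translation":[0,0,0],"twist":[0,0,0]},
])

```text
time: 34.55
tool_pos: [446.3, 167.0, 183.9]
tcp_rot: [178.3, -0.4, 82.1]
ft_force: [-0.1, -0.4, 1.0]
finger_gap: 85.2
```

```bash
python3 - <<'E'
from h import *
s,t=look("wrist","w15")
d((441.8,237,50),82.5)
g=s["pixels"].min(2); p=proj(s,[[441.8,237,25]],t)[0]; print("expected px",p)
x,y=map(int,p)
for th in(150,180,205,225):
    m=cv2.morphologyEx((g>th).astype(np.uint8),cv2.MORPH_CLOSE,np.ones((7,7)))
    n,l,st,ce=cv2.connectedComponentsWithStats(m)
    for i in range(1,n):
        if st[i][4]>800: print(th,st[i],ce[i].round(1),at(s,[ce[i]],25,t).round(1))
cv2.imwrite("pics/w15.png",s["pixels"][:,:,::-1])
E
```

```text
at [446.5 166.8 184. ] [178.2  -0.4  82.4] f [-0.3  0.  -0.3] gap 85.7 shift,twist [[68.1, -18.1, 134.0], [1.8, -0.4, -0.1]]
expected px [232.83936131 101.37469379]
150 [  171     0   132   226 24643] [236.3 104.2] [[444.7 233.9  25. ]]
150 [  352    72   113   235 17441] [412.4 177.5] [[615.8 135.9  25. ]]
180 [  172     5   128   168 16983] [232.   75.9] [[444.6 259.8  25. ]]
180 [  362    72   103   235 13707] [413.6 167. ] [[617.  147.1  25. ]]
205 [  172     5   127   167 16488] [231.3  75.5] [[444.  260.3  25. ]]
205 [ 363   73   91  234 5904] [405.  181.9] [[607.9 132.3  25. ]]
205 [448 129  17  99 841] [457.2 183.1] [[665.  122.6  25. ]]
225 [  173     6   125   166 14177] [229.8  75.1] [[442.7 260.7  25. ]]
225 [ 375  183   78  124 3001] [406.2 241.9] [[610.3  61.4  25. ]]
```

```bash
python3 - <<'E'
from h import *
s,t=pickle.load(open("w15.pkl","rb"))
g=s["pixels"].max(2)[60:150,178:296]
m=(g<110).astype(np.uint8)
n,l,st,ce=cv2.connectedComponentsWithStats(m)
for i in range(1,n):
    if st[i][4]>15: print(st[i],ce[i].round(1)+[178,60],at(s,[ce[i]+[178,60]],40,t).round(1))
E
python3 - <<'E'
from h import *
s,t=pickle.load(open("w15.pkl","rb"))
g=s["pixels"].max(2); b=cv2.morphologyEx(g,cv2.MORPH_BLACKHAT,np.ones((1,11)))
m=(b>50).astype(np.uint8)
n,l,st,ce=cv2.connectedComponentsWithStats(m[50:160,170:300])
for i in range(1,n):
    if st[i][4]>30: print(st[i],(ce[i]+[170,50]).round(1),at(s,[ce[i]+[170,50]],25,t).round(1))
E
```

```text
[  9  15   7  79 143] [181.8 105.1] [[393.2 240.4  25. ]]
[ 43  31   5  43 110] [214.6 101.3] [[424.7 239.5  25. ]]
[ 80  31   3  43 102] [251.2 101.3] [[459.1 234.7  25. ]]
```

The two bands put the third cell exactly where it was expected, at px (233,101). It hasn't been knocked.

move_arm([
  {"gripper":1,"translation":[23,-6,10],"twist":[1.5,-0.4,0]},
  {"gripper":1,"translation":[23,-6,25],"twist":[0.3,0,0]},
  {"gripper":1,"translation":[22,-6,30],"twist":[0,0,0]},
  {"gripper":1,"translation":[0,0,35],"twist":[0,0,0]},
  {"gripper":1,"translation":[0,0,25],"twist":[0,0,0]},
  {"gripper":1,"translation":[0,0,5],"twist":[0,0,0]},
])

```text
time: 35.1
tool_pos: [445.7, 239.7, 57.0]
tcp_rot: [179.2, -0.3, 83.5]
ft_force: [-1.9, -0.6, -0.7]
finger_gap: 85.6
```

```bash
python3 - <<'E'
from h import *
d((441.8,237,18),82)
E
```

```text
at [445.7 239.7  57. ] [179.2  -0.3  83.5] f [-1.9 -0.6 -0.7] gap 85.6 shift,twist [[-3.4, -4.1, 39.0], [0.8, -0.3, 1.5]]
```

move_arm([
  {"gripper":1,"translation":[-3,-4,8],"twist":[0.8,-0.3,1.2]},
  {"gripper":1,"translation":[0,0,15],"twist":[0,0,0]},
  {"gripper":1,"translation":[0,0,11],"twist":[0,0,0]},
  {"gripper":1,"translation":[0,0,2],"twist":[0,0,0]},
])

```text
time: 35.43
tool_pos: [442.7, 235.8, 21.3]
tcp_rot: [-179.9, 0.0, 82.4]
ft_force: [-0.5, -0.2, -0.2]
finger_gap: 85.7
```

```bash
python3 - <<'E'
from h import *
d((441.8,237,18),82)
E
```

```text
at [442.7 235.8  21.3] [-179.9    0.    82.4] f [-0.5 -0.2 -0.2] gap 85.7 shift,twist [[1.0, -1.0, 3.3], [-0.1, 0.0, 0.4]]
```

move_arm([
  {"gripper":1,"translation":[1,-1,2.5],"twist":[0,0,0]},
  {"gripper":0.5,"translation":[0,0,1],"twist":[0,0,0]},
  {"gripper":0.5,"translation":[0,0,1],"twist":[0,0,0]},
  {"gripper":0.5,"translation":[0,0,1],"twist":[0,0,0]},
  {"gripper":0.5,"translation":[0,0,1],"twist":[0,0,0]},
  {"gripper":0.5,"translation":[0,0,0],"twist":[0,0,0]},
])

```text
time: 35.93
tool_pos: [445.5, 237.5, 19.9]
tcp_rot: [179.8, -0.2, 82.4]
ft_force: [-1.2, 0.1, -1.8]
finger_gap: 64.5
```

move_arm([
  {"gripper":0.5,"translation":[0,0,-12],"twist":[0,0,0]},
  {"gripper":0.5,"translation":[0,0,-30],"twist":[0,0,0]},
  {"gripper":0.5,"translation":[0,0,-38],"twist":[0,0,0]},
  {"gripper":0.5,"translation":[0,0,-38],"twist":[0,0,-4]},
  {"gripper":0.5,"translation":[0,0,-30],"twist":[0,0,-4]},
  {"gripper":0.5,"translation":[0,0,-8],"twist":[0,0,-4]},
  {"gripper":0.5,"translation":[-22.5,12.9,0],"twist":[0,0,0]},
  {"gripper":0.5,"translation":[-22.5,12.9,0],"twist":[0,0,0]},
])

```text
time: 36.6
tool_pos: [470.5, 196.0, 187.8]
tcp_rot: [179.9, -0.2, 95.3]
ft_force: [0.2, -1.2, -2.9]
finger_gap: 64.4
```

move_arm([
  {"gripper":0.5,"translation":[-22.5,12.9,0],"twist":[0,0,0]},
  {"gripper":0.5,"translation":[-22.5,12.9,0],"twist":[0,0,0]},
  {"gripper":0.5,"translation":[-22.5,12.9,0],"twist":[0,0,0]},
  {"gripper":0.5,"translation":[-22.5,12.9,0],"twist":[0,0,0]},
  {"gripper":0.5,"translation":[-22.5,12.9,0],"twist":[0,0,0]},
  {"gripper":0.5,"translation":[-22.5,12.9,0],"twist":[0,0,0]},
  {"gripper":0.5,"translation":[-22.5,12.9,0],"twist":[0,0,0]},
  {"gripper":0.5,"translation":[-22.5,12.9,0],"twist":[0,0,0]},
])

```text
time: 37.27
tool_pos: [595.0, 19.5, 197.5]
tcp_rot: [179.4, -0.2, 95.6]
ft_force: [-0.2, 0.2, -1.7]
finger_gap: 64.3
```

move_arm([
  {"gripper":0.5,"translation":[-22.5,12.9,0],"twist":[0,0,0]},
  {"gripper":0.5,"translation":[-22.5,12.9,0],"twist":[0,0,0]},
  {"gripper":0.5,"translation":[-17,9,0],"twist":[0,0,0]},
  {"gripper":0.5,"translation":[0,0,0],"twist":[0,0,0]},
])

```text
time: 37.6
tool_pos: [638.4, -46.6, 200.4]
tcp_rot: [179.3, -0.1, 95.4]
ft_force: [0.3, -0.6, -2.5]
finger_gap: 64.4
```

```bash
python3 - <<'E'
from h import *
d((*show(FE,(0,115)),75),95.15)
E
```

```text
at [638.4 -46.6 200.4] [ 1.793e+02 -1.000e-01  9.540e+01] f [ 0.3 -0.6 -2.5] gap 64.4 shift,twist [[2.3, 2.8, 125.4], [0.7, -0.1, 0.3]]
```

```bash
python3 - <<'E'
from h import *
for nm in("w14","now"):
    s,t=pickle.load(open("w14.pkl","rb")) if nm=="w14" else look("wrist","w16")
    print(nm,"expected y22,68,115:",proj(s,[[*show(FE,(0,y)),50] for y in(22,68,115)],t).round(0).tolist())
    g=s["pixels"].max(2); b=cv2.morphologyEx(g,cv2.MORPH_BLACKHAT,np.ones((1,11)))
    n,l,st,ce=cv2.connectedComponentsWithStats((b>40).astype(np.uint8))
    for i in range(1,n):
        if st[i][4]>40 and st[i][2]<12: 
            P=at(s,[ce[i]],60,t)[0]; a=np.radians(5.15); dx=P[:2]-FE[:2]; print(st[i],ce[i].round(0),"feeder x,y",round(dx@[np.cos(a),np.sin(a)],1),round(dx@[-np.sin(a),np.cos(a)],1))
E
```

```text
w14 expected y22,68,115: [[257.0, 231.0], [257.0, 184.0], [258.0, 130.0]]
[216 103   8  61 322] [219. 133.] feeder x,y -31.2 114.1
[254 115   9  42 347] [258. 136.] feeder x,y 0.1 111.7
[232 162   5  45 193] [234. 184.] feeder x,y -19.7 70.8
[273 162   4  45 133] [275. 184.] feeder x,y 14.5 71.3
[ 38 176   7  24  80] [ 40. 188.] feeder x,y -189.0 66.8
[  3 179   8  23  92] [  6. 191.] feeder x,y -220.9 63.9
[ 20 208  11  31 104] [ 23. 224.] feeder x,y -212.0 32.8
[235 210   5  43 155] [237. 232.] feeder x,y -18.1 26.2
[274 210   4  43 144] [275. 232.] feeder x,y 16.3 26.2
[290 240   7  11  44] [294. 246.] feeder x,y 33.2 12.7
[ 84 270   8  16  79] [ 88. 277.] feeder x,y -160.7 -22.5
now expected y22,68,115: [[255.0, 255.0], [255.0, 215.0], [255.0, 170.0]]
[241  24   4  18  67] [242.  32.] feeder x,y -12.0 237.3
[268  24   5  18  60] [270.  32.] feeder x,y 11.1 237.4
[251 101  10  93 829] [255. 148.] feeder x,y -0.3 138.8
[219 124   7  73 288] [222. 159.] feeder x,y -31.6 128.9
[234 195   4  18  64] [236. 204.] feeder x,y -19.3 83.3
[268 195   4  18  62] [269. 204.] feeder x,y 13.9 83.3
[ 65 204   7  28  83] [ 67. 217.] feeder x,y -188.5 68.9
[ 35 206   7  27  84] [ 37. 219.] feeder x,y -219.7 67.3
[ 89 210   6  17  94] [ 92. 218.] feeder x,y -163.9 68.1
[283 210  11  84 547] [289. 253.] feeder x,y 35.5 29.5
[212 212  11  82 543] [216. 254.] feeder x,y -40.7 27.9
[ 53 235   8  33 107] [ 56. 251.] feeder x,y -207.8 30.6
[ 21 237   8  31 103] [ 23. 252.] feeder x,y -242.5 29.6
[173 237  10  21 120] [178. 249.] feeder x,y -78.9 33.8
[322 237  11  22 131] [326. 249.] feeder x,y 74.1 33.5
[ 96 245   8  18 110] [ 99. 254.] feeder x,y -162.1 27.9
[103 278   8  14  88] [107. 285.] feeder x,y -159.6 -10.2
```

move_arm([
  {"gripper":0.5,"translation":[2,2.5,15],"twist":[0.6,0,0.3]},
  {"gripper":0.5,"translation":[0,0,28],"twist":[0,0,0]},
  {"gripper":0.5,"translation":[0,0,30],"twist":[0,0,0]},
  {"gripper":0.5,"translation":[0,0,28],"twist":[0,0,0]},
  {"gripper":0.5,"translation":[0,0,18],"twist":[0,0,0]},
  {"gripper":0.5,"translation":[0,0,4],"twist":[0,0,0]},
])

```text
time: 38.15
tool_pos: [641.6, -38.7, 80.8]
tcp_rot: [179.5, -0.2, 95.2]
ft_force: [-1.0, 0.1, -3.0]
finger_gap: 64.4
```

```bash
python3 - <<'E'
from h import *
d((*show(FE,(0,115)),45),95.15)
E
```

```text
at [641.6 -38.7  80.8] [179.5  -0.2  95.2] f [-1.   0.1 -3. ] gap 64.4 shift,twist [[-5.1, 0.2, 35.8], [0.5, -0.2, 0.0]]
```

move_arm([
  {"gripper":0.5,"translation":[-4.5,0.3,10],"twist":[0.4,-0.2,0]},
  {"gripper":0.5,"translation":[-0.5,0,12],"twist":[0,0,0]},
  {"gripper":0.5,"translation":[-0.5,0,7],"twist":[0,0,0]},
  {"gripper":0.5,"translation":[-0.5,0,3],"twist":[0,0,0]},
])

```text
time: 38.48
tool_pos: [642.7, -43.0, 49.0]
tcp_rot: [179.9, 0.0, 95.3]
ft_force: [-0.2, -0.3, -1.9]
finger_gap: 64.2
```

```bash
python3 - <<'E'
from h import *
d((*show(FE,(0,115)),45),95.15)
E
```

```text
at [642.7 -43.   49. ] [179.9   0.   95.3] f [-0.2 -0.3 -1.9] gap 64.2 shift,twist [[-0.7, -0.3, 4.0], [0.1, 0.0, 0.2]]
```

move_arm([
  {"gripper":0.5,"translation":[0,0,3],"twist":[0,0,0.1]},
  {"gripper":0.5,"translation":[0,0,2],"twist":[0,0,0]},
])

```text
time: 38.65
tool_pos: [643.4, -43.2, 44.5]
tcp_rot: [179.8, 0.1, 95.2]
ft_force: [-2.8, 0.1, 7.8]
finger_gap: 64.5
```

move_arm([
  {"gripper":0.5,"translation":[0,0,1],"twist":[0,0,0]},
])

```text
time: 38.73
tool_pos: [643.9, -43.3, 44.5]
tcp_rot: [179.8, 0.1, 95.2]
ft_force: [-3.9, 1.1, 5.7]
finger_gap: 64.4
```

move_arm([
  {"gripper":0.85,"translation":[0,0,0],"twist":[0,0,0]},
  {"gripper":1,"translation":[0,0,0],"twist":[0,0,0]},
  {"gripper":1,"translation":[0,0,0],"twist":[0,0,0]},
  {"gripper":1,"translation":[0,0,-5],"twist":[0,0,0]},
  {"gripper":1,"translation":[0,0,-25],"twist":[0,0,0]},
  {"gripper":1,"translation":[0,0,-35],"twist":[0,0,0]},
  {"gripper":1,"translation":[0,0,-40],"twist":[0,0,0]},
  {"gripper":1,"translation":[0,0,-30],"twist":[0,0,0]},
])

```text
time: 39.4
tool_pos: [639.3, -42.8, 178.2]
tcp_rot: [-179.6, -0.1, 95.2]
ft_force: [1.2, 0.2, 0.5]
finger_gap: 85.3
```

```bash
python3 - <<'E'
from h import *
s,t=look("wrist","w17")
d((*show(FE,(0,332)),130),95.15)
print("expected y22,68,115:",proj(s,[[*show(FE,(0,y)),50] for y in(22,68,115)],t).round(0).tolist())
g=s["pixels"].max(2); b=cv2.morphologyEx(g,cv2.MORPH_BLACKHAT,np.ones((1,11)))
n,l,st,ce=cv2.connectedComponentsWithStats((b>40).astype(np.uint8))
for i in range(1,n):
    if st[i][4]>40 and st[i][2]<12 and 200<ce[i][0]<310: print(st[i],ce[i].round(0))
E
```

```text
at [642.5 -43.2 185.8] [1.798e+02 1.000e-01 9.520e+01] f [1.1 0.4 5.3] gap 85.7 shift,twist [[216.6, -0.2, 55.6], [0.2, 0.1, 0.0]]
expected y22,68,115: [[256.0, 269.0], [257.0, 227.0], [257.0, 180.0]]
[240   9   4  11  42] [242.  14.]
[271   8   5  12  51] [273.  13.]
[240  22   5  20  82] [242.  32.]
[271  22   4  20  76] [272.  31.]
[218 131   6  34 155] [220. 146.]
[253 132  10  27 221] [257. 146.]
[237 161   5  44 164] [239. 182.]
[276 161   4  43 148] [278. 182.]
[234 208   4  42 148] [235. 229.]
[271 208   5  84 269] [273. 248.]
[237 251   4  41 124] [238. 270.]
[287 263   7  27  87] [290. 280.]
```

All three cells sit where placed (rows 182/229/270). Next is the thumb pad.

move_arm([
  {"gripper":0,"translation":[31,0,0],"twist":[0,0,0]},
  {"gripper":0,"translation":[31,0,0],"twist":[0,0,0]},
  {"gripper":0,"translation":[31,0,0],"twist":[0,0,0]},
  {"gripper":0,"translation":[31,0,0],"twist":[0,0,0]},
  {"gripper":0,"translation":[31,0,0],"twist":[0,0,0]},
  {"gripper":0,"translation":[31,0,0],"twist":[0,0,0]},
  {"gripper":0,"translation":[28,0,5],"twist":[0,0,0]},
  {"gripper":0,"translation":[0,0,30],"twist":[0,0,0]},
])

```text
time: 40.12
tool_pos: [634.4, 176.7, 171.4]
tcp_rot: [177.8, 0.1, 94.7]
ft_force: [1.2, -0.3, 0.4]
finger_gap: -0.5
```

```bash
python3 - <<'E'
from h import *
d((*show(FE,(0,332)),66),95.15)
E
```

```text
at [634.4 176.7 171.4] [1.778e+02 1.000e-01 9.470e+01] f [ 1.2 -0.3  0.4] gap -0.5 shift,twist [[-3.1, -15.7, 104.9], [2.2, 0.1, -0.4]]
```

move_arm([
  {"gripper":0,"translation":[-2,-8,10],"twist":[1.2,0,-0.4]},
  {"gripper":0,"translation":[-1,-5,25],"twist":[1,0,0]},
  {"gripper":0,"translation":[0,0,28],"twist":[0,0,0]},
  {"gripper":0,"translation":[0,0,18],"twist":[0,0,0]},
  {"gripper":0,"translation":[0,0,5],"twist":[0,0,0]},
])

```text
time: 40.53
tool_pos: [618.6, 173.0, 80.8]
tcp_rot: [-179.5, 0.1, 95.5]
ft_force: [-0.7, -1.0, -0.5]
finger_gap: 0.0
```

```bash
python3 - <<'E'
from h import *
d((*show(FE,(0,332)),66),95.15)
E
```

```text
at [618.6 173.   80.8] [-1.795e+02  1.000e-01  9.550e+01] f [-0.7 -1.  -0.5] gap 0.0 shift,twist [[-0.9, 4.4, 14.7], [-0.5, 0.1, 0.3]]
```

move_arm([
  {"gripper":0,"translation":[0,4,5],"twist":[-0.5,0,0.2]},
  {"gripper":0,"translation":[0,0,7],"twist":[0,0,0]},
  {"gripper":0,"translation":[0,0,5],"twist":[0,0,0]},
])

```text
time: 40.78
tool_pos: [623.1, 171.7, 64.3]
tcp_rot: [-180.0, 0.1, 95.2]
ft_force: [-5.5, 5.4, 11.7]
finger_gap: 0.0
```

move_arm([
  {"gripper":0,"translation":[0,0,6],"twist":[0,0,0]},
])

```text
time: 40.87
tool_pos: [624.2, 172.3, 60.2]
tcp_rot: [179.9, 0.0, 95.1]
ft_force: [-1.0, 3.3, 3.7]
finger_gap: -0.1
```

Contact on the pad at z≈65, as predicted. I'll press on to about z=53.

move_arm([
  {"gripper":0,"translation":[0,0,5],"twist":[0,0,0]},
  {"gripper":0,"translation":[0,0,3.5],"twist":[0,0,0]},
])

```text
time: 41.03
tool_pos: [625.5, 173.5, 54.5]
tcp_rot: [179.7, -0.1, 95.1]
ft_force: [-4.7, 0.5, 4.5]
finger_gap: 0.1
```

move_arm([
  {"gripper":0,"translation":[0,0,1],"twist":[0,0,0]},
  {"gripper":0,"translation":[0,0,1],"twist":[0,0,0]},
  {"gripper":0,"translation":[0,0,1],"twist":[0,0,0]},
])

```text
time: 41.28
tool_pos: [627.0, 174.0, 55.0]
tcp_rot: [179.5, -0.1, 95.1]
ft_force: [-3.7, 0.2, 5.1]
finger_gap: -0.3
```

move_arm([
  {"gripper":0,"translation":[0,-1,3],"twist":[0,0,0]},
  {"gripper":0,"translation":[0,-0.5,1.5],"twist":[0,0,0]},
  {"gripper":0,"translation":[0,-0.5,1],"twist":[0,0,0]},
  {"gripper":0,"translation":[0,-0.5,1],"twist":[0,0,0]},
  {"gripper":0,"translation":[0,-0.5,1],"twist":[0,0,0]},
  {"gripper":0,"translation":[0,-0.5,1],"twist":[0,0,0]},
])

```text
time: 41.78
tool_pos: [627.8, 174.6, 53.8]
tcp_rot: [179.0, -0.2, 95.1]
ft_force: [-3.4, 0.5, 6.8]
finger_gap: -0.1
```

move_arm([
  {"gripper":0,"translation":[0,0,-8],"twist":[0,0,0]},
  {"gripper":0,"translation":[0,0,-15],"twist":[0,0,0]},
  {"gripper":0,"translation":[0,0,-30],"twist":[0,0,0]},
  {"gripper":0,"translation":[0,0,-35],"twist":[0,0,0]},
  {"gripper":0,"translation":[0,0,-35],"twist":[0,0,0]},
  {"gripper":0,"translation":[0,0,-35],"twist":[0,0,0]},
  {"gripper":0,"translation":[0,0,0],"twist":[0,0,0]},
  {"gripper":0,"translation":[0,0,0],"twist":[0,0,0]},
])

```text
time: 42.45
tool_pos: [625.2, 171.8, 224.4]
tcp_rot: [178.8, -0.1, 95.1]
ft_force: [-0.1, 0.6, -1.4]
finger_gap: -0.0
```

```bash
python3 - <<'E'
from h import *
s2,_=look("top","t20"); s3,_=look("scene","s20")
z=lambda i,h:cv2.resize(i,(int(i.shape[1]*h/i.shape[0]),h),interpolation=cv2.INTER_CUBIC)
b=z(s2["pixels"][115:250,165:390],300); c=z(s3["pixels"][140:280,130:400],300); w=max(b.shape[1],c.shape[1]); p=lambda i:np.pad(i,((0,0),(0,w-i.shape[1]),(0,0)))
cv2.imwrite("pics/m20.png",np.vstack([p(c),p(b)])[:,:,::-1])
print("handle px expected in top, follower .120:",proj(s2,[[*show(FE,(0,152)),120]]),"at .18",proj(s2,[[*show(FE,(0,212)),120]]))
E
```

```text
handle px expected in top, follower .120: [[296.94416683 137.5723948 ]] at .18 [[274.42190824 138.75151544]]
```

View pics/m20.png

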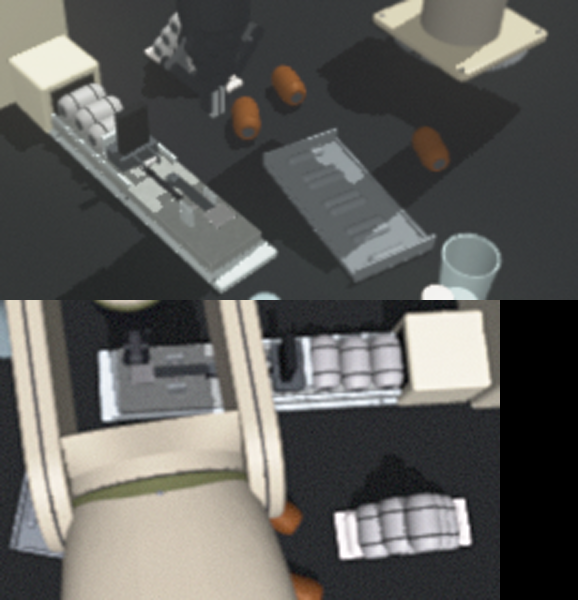

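The final views show the three fresh cells packed together up to the intake. The handle is at about px (296,142), against (297,138) expected for a follower at 0.120. The tray is empty and the pyramid stands. I'll hand in.

```bash
python3 -c "
from bench import r
print(r.hand_in())"
```

```text
the job is handed in; nothing more can be done
None
```

The changeover is finished and handed in at about 42 s of the 210 s allowed.

- **Follower:** I pulled it back by its handle until the catch held it.
- **Spent cells:** All three are stacked on the rack row as a pyramid, two in the gaps and the third on top.
- **Fresh cells:** The tray held three. I laid all of them crosswise in the track with the follower still held back.
- **Release:** I pressed the thumb pad about 11 mm and the follower closed.

**Last checks:** The final top and scene views showed the three fresh cells pressed together at the intake and the tray empty. The follower's handle stood within a few pixels of where it should be at about 0.120 m. The pyramid was standing. I did not touch the glassware or the brown look-alikes.

**What did not match:**
- My first top-view estimate for the middle tray cell was about 12 mm off. I corrected it from the wrist camera before gripping.
- The arm drifted 1–2 mm per row when told to stay still, so I corrected each approach from the measured pose.
- Two of the spent cells were gripped with the fingertips about 12 mm below the cell axis instead of the advised 10 mm at most. The only sign of contact was a 4 N wrist reading on one of them.
- I noticed no grip slip or knocked cell.

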